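# Load a breaker carrier and close it with freshly cast end stops

### The arm

A 6-joint arm with a two-finger parallel gripper is mounted at the origin on the work surface. World frame = base frame: x ahead of the robot, y to its left, z up, the work surface at z = 0. Lengths are in m, angles in rad, forces in N, time in s.
With the tool pointing down it reaches from about 0.25 to 0.775 m from the base axis. Payload 4 kg.
Tool frame: the origin (TCP) lies on the front face of the gripper's body, between the roots of the fingers; the fingertips stand 97 mm ahead of it and the grasp point (between the pads) lies 78 mm ahead of it (robot.grasp_offset is the distance from the TCP to the grasp point, in m); z points along the fingers, y is the line along which they close (so a half turn about z gives the same grasp; the last joint's range is limited). The gripper opens to 94 mm and grips with 3 to 60 N. Pads are 16 mm wide; open, the fingers measure 119 mm over their backs; the gripper's body (75 mm by 177 mm) begins 78 mm behind the grasp point.
Start: joints at [-1.408, 0.087, 1.371, -0, 1.684, -0.103], TCP at [0.144, -0.531, 0.303] pointing down, gripper open.
Joint ranges: [-3.1, 3.1], [-0.76, 2.03], [0.27, 2.55], [-1.08, 4.22], [0.17, 2.65], [-2.57, 2.57]. Speed limits (rad/s): [2.79, 2.79, 3.14, 3.14, 3.14, 3.14].

### API

Orientations are given as a rotation vector (axis times angle).
In Python, from workcell import robot gives the robot as it stands. The module is installed in compiled form; this text tells all that it offers.
- The arm moves only by the tool drive_tool, never from a script. Its argument "increments" is a list of rows, each a list of 3 entries, a list of its own where there are three numbers: the opening, from 0 (shut) to 1 (fully open), then the shift along the world's x, y, z each as a share of 2 cm, from -1 to 1, then the turn about the world's z as a share of 360 degrees, from -1 to 1. A call has exactly 5 rows; each row shifts and turns the commanded pose from where the row before left it; what a row does not reach is not made up. A row lasts 1/8 s, in which the tool goes at most 62.5 mm and 10.7 degrees, less where a joint would pass 70% of its speed; a pose out of reach is approached as far as the arm can. A call with a number of a shift or a turn outside -1 to 1 is refused whole. A call with a gripper value outside its range is refused whole. The fingers move at their own pace and stop on an object; "grip_force" is the grip in N (left out, the last holds). Time passes only in rows, so rows that do not move let the fingers close, or fill a call up. It gives the time, the measured TCP pose, the force, the opening and the grip force at its end, in the units of the state.
- robot.observe(): the state, without advancing time (a new reading comes with each control period).
- robot.camera(name): name is "scene" or "top" or "wrist"; returns (picture, depth): 420x560x3 uint8, red, green, blue; 420x560 float32, m along the optical axis (not along the pixel's ray), 0 where there is no reading.
- robot.camera_info(name): a dict with "fx", "fy", "cx", "cy" (pixels), "R" (3x3) and "t" (3): a world point X has camera coordinates R X + t. Camera axes: x right, y down, z forward; pixel columns grow to the right and rows downward; lengths in m; the calibration is good to about 2 mm. A picture is of the moment at which its call begins: read the wrist's pose just before it. camera_info takes no time and is no camera call; for the wrist camera it gives the pose at the moment of the call.
- robot.job_done(): hands the job in; it is judged then, once.
The state is a dict: "time": time; "qpos": joint angles; "qvel": joint speeds; "joint_torque": joint torques, N m; "ee_pos": TCP position; "eef_rot": TCP orientation; "wrist_force": force on the tool from outside, world axes, zero at the start; "ft_torque": the same for the moment, N m; "width": finger opening in m; "gripper_force": force on a finger pad.
Only numpy, scipy, OpenCV 4.12 (cv2) and the standard library are available. Lean on these libraries where they do the work, as an engineer would, in place of code of your own. Each camera call takes 0.05 s, during which the arm holds its last target. There are 200 camera calls.

### The job

Stand every black breaker module upright, fully down, in its own slot of the aluminium carrier. Once all the modules are in, and not before, lift the two cast end stops out of the open mould and stand one upright, fully down, in the wide pocket at each end of the carrier. Put the mould scraper away too, at any time: slide its blade working edge first into the holder's slot until it is fully home and let go, and do not shift the tape, coupling or carton.

Things in the scene. Friction and masses are not known exactly. Their poses are not given: they have to be found in the camera images.
- module_a: Black two-tier breaker module, standing upright on the bench at the start (may be absent). Lower body 26 (x) x 60 (y) mm, 56 tall; on it a nose 26 (x) x 40 (y) mm from 56 to 86 mm height, the place to grip (across y, from above); a small white toggle on top to 94 mm. About 0.2 kg. Symmetric under a half turn. Origin: centre of underside, z up.
- module_b: Black two-tier breaker module, standing upright on the bench at the start (may be absent). Lower body 26 (x) x 60 (y) mm, 56 tall; on it a nose 26 (x) x 40 (y) mm from 56 to 86 mm height, the place to grip (across y, from above); a small white toggle on top to 94 mm. About 0.2 kg. Symmetric under a half turn. Origin: centre of underside, z up.
- module_c: Black two-tier breaker module, standing upright on the bench at the start (may be absent). Lower body 26 (x) x 60 (y) mm, 56 tall; on it a nose 26 (x) x 40 (y) mm from 56 to 86 mm height, the place to grip (across y, from above); a small white toggle on top to 94 mm. About 0.2 kg. Symmetric under a half turn. Origin: centre of underside, z up.
- module_d: Black two-tier breaker module, standing upright on the bench at the start (may be absent). Lower body 26 (x) x 60 (y) mm, 56 tall; on it a nose 26 (x) x 40 (y) mm from 56 to 86 mm height, the place to grip (across y, from above); a small white toggle on top to 94 mm. About 0.2 kg. Symmetric under a half turn. Origin: centre of underside, z up.
- module_e: Black two-tier breaker module, standing upright on the bench at the start (may be absent). Lower body 26 (x) x 60 (y) mm, 56 tall; on it a nose 26 (x) x 40 (y) mm from 56 to 86 mm height, the place to grip (across y, from above); a small white toggle on top to 94 mm. About 0.2 kg. Symmetric under a half turn. Origin: centre of underside, z up.
- stop_a: Bare cast aluminium end stop, an upside-down T: foot 36 (x) x 60 (y) x 10 mm, upright web 12 (x) x 50 (y) mm from 10 to 80 mm height, centred; grip the web from above across x or y. At the start its foot sits in the near (-x) cavity of the casting mould. 0.17 kg. Symmetric under a half turn; both stops are alike. Origin: centre of underside, z up.
- stop_b: Bare cast aluminium end stop, an upside-down T: foot 36 (x) x 60 (y) x 10 mm, upright web 12 (x) x 50 (y) mm from 10 to 80 mm height, centred; grip the web from above across x or y. At the start its foot sits in the far (+x) cavity of the casting mould. 0.17 kg. Symmetric under a half turn; both stops are alike. Origin: centre of underside, z up.
- carrier: Fixed aluminium breaker carrier, 320 (x) x 80 (y) mm, 30 mm high, open from above: in a row along its x axis five equal slots, each 30 (x) x 64 (y) mm, and a wider pocket 40 (x) x 64 (y) mm at each end; all 22 mm deep (floor 8 mm over the bench), straight sides. Ribs 10 to 15 mm. Origin: centre of underside.
- slot0 (a point): Centre of the floor of the carrier's module slot 0 (x = -80 mm in the carrier's frame); axes as the carrier's.
- slot1 (a point): Centre of the floor of the carrier's module slot 1 (x = -40 mm in the carrier's frame); axes as the carrier's.
- slot2 (a point): Centre of the floor of the carrier's module slot 2 (x = 0 mm in the carrier's frame); axes as the carrier's.
- slot3 (a point): Centre of the floor of the carrier's module slot 3 (x = 40 mm in the carrier's frame); axes as the carrier's.
- slot4 (a point): Centre of the floor of the carrier's module slot 4 (x = 80 mm in the carrier's frame); axes as the carrier's.
- pocket0 (a point): Centre of the floor of the carrier's end pocket at its near (-x) end (x = -130 mm in the carrier's frame); axes as the carrier's.
- pocket1 (a point): Centre of the floor of the carrier's end pocket at its far (+x) end (x = 130 mm in the carrier's frame); axes as the carrier's.
- die: Fixed dark steel open casting mould, 150 (x) x 90 (y) x 26 mm, with two open cavities 40 (x) x 64 (y) mm, 14 mm deep (floor at 12 mm height), centred at x = -37 and +37 mm. Origin: centre of underside.
- scraper: Flat mould scraper lying on the bench: steel blade plate 150 x 60 x 5 mm, from x = -45 to x = +105 mm (the working edge); black upright handle on it 75 (x) x 18 (y) mm, from x = -40 to +35 mm and 5 to 45 mm high, to grip across y from above. About 0.25 kg, centre of mass about x = +12 mm. Origin: underside, below the handle; x points to the working edge, z up.
- scraper_tip (a point): Middle of the scraper's working edge (x = +105 mm, half-way up the 5 mm blade); axes as the scraper's.
- holder: Fixed plywood holder, 160 (x) x 86 (y) mm. Floor board 6 mm thick, x = -80 to +80. Over x = +10 to +80 a covered level slot, 68 wide (y), 12 high (6 to 18 mm over the bench), cover top at 26; mouth at x = +10 faces -x, back wall at x = +70. The blade enters level along +x, working edge first; the handle stays outside, over the floor board. Origin: centre of underside.
- tape_roll: Bystander: black roll of tape lying flat, 90 mm across, 25 mm high. Origin: centre of underside.
- coupling: Bystander: steel conduit coupling standing on end, 48 mm across, 55 mm high. Origin: centre of underside.
- carton: Bystander: cardboard carton 80 (x) x 100 (y) x 70 mm. Origin: centre of underside.
Things that resemble listed ones, but are neither listed nor needed, are in the scene too. What is shaped like the module_e but red is not meant.

How it is judged:
On the way, in this order (a step that is already met when the one before it is completed fails the run):
1. all modules present stand in carrier slots while both end stops are still in the mould ((distance between module_a and slot0 below 0.006 m or distance between module_a and slot1 below 0.006 m or distance between module_a and slot2 below 0.006 m or distance between module_a and slot3 below 0.006 m or distance between module_a and slot4 below 0.006 m) and angle between each of module_a, module_b, module_c, module_d, module_e's own z axis and vertical below 0.1 rad and angle between the x axis of each of module_a, module_b, module_c, module_d, module_e and the x axis of carrier, either way round below 0.2 rad and linear speed of each of module_a, module_b, module_c, module_d, module_e below 0.02 m/s and (distance between module_b and slot0 below 0.006 m or distance between module_b and slot1 below 0.006 m or distance between module_b and slot2 below 0.006 m or distance between module_b and slot3 below 0.006 m or distance between module_b and slot4 below 0.006 m) and (distance between module_c and slot0 below 0.006 m or distance between module_c and slot1 below 0.006 m or distance between module_c and slot2 below 0.006 m or distance between module_c and slot3 below 0.006 m or distance between module_c and slot4 below 0.006 m) and (distance between module_d and slot0 below 0.006 m or distance between module_d and slot1 below 0.006 m or distance between module_d and slot2 below 0.006 m or distance between module_d and slot3 below 0.006 m or distance between module_d and slot4 below 0.006 m) and (distance between module_e and slot0 below 0.006 m or distance between module_e and slot1 below 0.006 m or distance between module_e and slot2 below 0.006 m or distance between module_e and slot3 below 0.006 m or distance between module_e and slot4 below 0.006 m) and z of each of stop_a, stop_b in the frame of die below 0.016 m and horizontal distance between each of stop_a, stop_b and die below 0.05 m), for 0.2 s.
2. an end stop stands in the pocket at each end of the carrier ((((distance between stop_a and pocket0 below 0.006 m and angle between stop_a's own z axis and vertical below 0.1 rad and angle between the x axis of stop_a and the x axis of carrier, either way round below 0.2 rad and linear speed of stop_a below 0.02 m/s) and (distance between stop_b and pocket1 below 0.006 m and angle between stop_b's own z axis and vertical below 0.1 rad and angle between the x axis of stop_b and the x axis of carrier, either way round below 0.2 rad and linear speed of stop_b below 0.02 m/s)) or ((distance between stop_a and pocket1 below 0.006 m and angle between stop_a's own z axis and vertical below 0.1 rad and angle between the x axis of stop_a and the x axis of carrier, either way round below 0.2 rad and linear speed of stop_a below 0.02 m/s) and (distance between stop_b and pocket0 below 0.006 m and angle between stop_b's own z axis and vertical below 0.1 rad and angle between the x axis of stop_b and the x axis of carrier, either way round below 0.2 rad and linear speed of stop_b below 0.02 m/s)))), for 0.2 s.
At the end, for the whole second after the job is handed in: Every module is in a slot and an end stop in each end pocket (within 6 mm of the floor centre, upright within 0.1 rad, square within 0.2 rad, either way round); the scraper lies level in its holder, edge within 10 mm of the back, 7 mm of the middle, 0.15 rad of straight; all at rest ((distance between module_a and slot0 below 0.006 m or distance between module_a and slot1 below 0.006 m or distance between module_a and slot2 below 0.006 m or distance between module_a and slot3 below 0.006 m or distance between module_a and slot4 below 0.006 m) and angle between each of module_a, module_b, module_c, module_d, module_e's own z axis and vertical below 0.1 rad and angle between the x axis of each of module_a, module_b, module_c, module_d, module_e and the x axis of carrier, either way round below 0.2 rad and linear speed of each of module_a, module_b, module_c, module_d, module_e, scraper below 0.02 m/s and (distance between module_b and slot0 below 0.006 m or distance between module_b and slot1 below 0.006 m or distance between module_b and slot2 below 0.006 m or distance between module_b and slot3 below 0.006 m or distance between module_b and slot4 below 0.006 m) and (distance between module_c and slot0 below 0.006 m or distance between module_c and slot1 below 0.006 m or distance between module_c and slot2 below 0.006 m or distance between module_c and slot3 below 0.006 m or distance between module_c and slot4 below 0.006 m) and (distance between module_d and slot0 below 0.006 m or distance between module_d and slot1 below 0.006 m or distance between module_d and slot2 below 0.006 m or distance between module_d and slot3 below 0.006 m or distance between module_d and slot4 below 0.006 m) and (distance between module_e and slot0 below 0.006 m or distance between module_e and slot1 below 0.006 m or distance between module_e and slot2 below 0.006 m or distance between module_e and slot3 below 0.006 m or distance between module_e and slot4 below 0.006 m) and (((distance between stop_a and pocket0 below 0.006 m and angle between stop_a's own z axis and vertical below 0.1 rad and angle between the x axis of stop_a and the x axis of carrier, either way round below 0.2 rad and linear speed of stop_a below 0.02 m/s) and (distance between stop_b and pocket1 below 0.006 m and angle between stop_b's own z axis and vertical below 0.1 rad and angle between the x axis of stop_b and the x axis of carrier, either way round below 0.2 rad and linear speed of stop_b below 0.02 m/s)) or ((distance between stop_a and pocket1 below 0.006 m and angle between stop_a's own z axis and vertical below 0.1 rad and angle between the x axis of stop_a and the x axis of carrier, either way round below 0.2 rad and linear speed of stop_a below 0.02 m/s) and (distance between stop_b and pocket0 below 0.006 m and angle between stop_b's own z axis and vertical below 0.1 rad and angle between the x axis of stop_b and the x axis of carrier, either way round below 0.2 rad and linear speed of stop_b below 0.02 m/s))) and x of scraper_tip in the frame of holder above 0.06 m and y of scraper_tip in the frame of holder between -0.007 and 0.007 m and z of scraper_tip in the frame of holder between 0.005 and 0.014 m and angle between the x axis of scraper and the x axis of holder, either way round below 0.15 rad and angle between scraper's own z axis and vertical below 0.08 rad); the robot touches nothing.
It fails at once if the tape_roll is shifted by more than 30 mm (distance of tape_roll from where it was at the start of the episode above 0.03 m).
It fails at once if the coupling is shifted by more than 30 mm (distance of coupling from where it was at the start of the episode above 0.03 m).
It fails at once if the carton is shifted by more than 30 mm (distance of carton from where it was at the start of the episode above 0.03 m).
Of module_a, module_b, module_c, module_d, module_e only 3 to 5 are there at a start; the rules pass over those that are not, and their reading is None.
At some moment in a run one of scraper may be knocked a few centimetres aside while the robot is not near it.
It also fails if it takes over 210 s, if anything falls off the work surface, if the arm or the gripper's body presses on something with over 40 N, if the wrist force passes 120 N, or if a joint passes its speed limit or range.

## Working session

There is one attempt and no reset: what is moved stays moved. The work goes in short steps, Python scripts to look and compute and a tool call to move; the robot and the scene stay as the last step left them, time stands still between calls to the robot, and variables do not carry over. Pictures are saved under pics/ and viewed, at most 14 in all, crops included, and the job is handed in when it is done.

Besides the shell and the picture viewer there is one more tool, called after "Call:" as name(argument=value, ...) on one line, values as JSON. drive_tool: Moves the arm, as the interface text tells. Shift numbers are shares of 2 cm and turn numbers shares of 360 degrees, none past 1 either way. Its arguments: {"type":"object","properties":{"increments":{"type":"array","items":{"type":"array"}},"grip_force":{"type":"number"}},"required":["increments"]}

```bash
mkdir -p pics
cat > h.py <<'E'
import numpy as np, cv2
from workcell import robot
def grab(n,tag):
    i=robot.camera_info(n); p,d=robot.camera(n)
    np.savez(f'pics/{tag}.npz',p=p,d=d,**{k:np.array(i[k]) for k in i})
    cv2.imwrite(f'pics/{tag}.png',p[:,:,::-1]); return p,d,i
def load(tag):
    z=np.load(f'pics/{tag}.npz'); return z['p'],z['d'],z
def cloud(d,i):
    v,u=np.mgrid[:d.shape[0],:d.shape[1]]
    c=np.stack([(u-i['cx'])/i['fx']*d,(v-i['cy'])/i['fy']*d,d],-1)
    return (c-np.array(i['t']))@np.array(i['R'])
E
python3 - <<'E'
from h import *
for n in('top','scene','wrist'):
    p,d,i=grab(n,n+'0'); print(n,i['fx'],np.round(i['R'],3).tolist(),np.round(i['t'],3), (d>0).mean())
s=robot.observe(); print(s['time'],s['ee_pos'],s['eef_rot'])
E
```

```text
top 415.85141169787 [[-0.004, -1.0, 0.02], [-0.995, 0.002, -0.098], [0.097, -0.02, -0.995]] [0.048 0.56  1.082] 0.9961734693877551
scene 413.59625917270165 [[0.765, 0.644, 0.014], [0.414, -0.475, -0.777], [-0.493, 0.6, -0.63]] [-0.489 -0.183  1.617] 0.9960714285714286
wrist 322.4719886328253 [[0.263, -0.965, -0.002], [-0.937, -0.256, 0.239], [-0.231, -0.061, -0.971]] [-0.549 -0.025  0.391] 0.9960374149659864
0.15 [ 0.14443355 -0.53044452  0.301759  ] [-3.11221448e+00 -4.16049686e-01  8.70187411e-05]
```

View pics/top0.png

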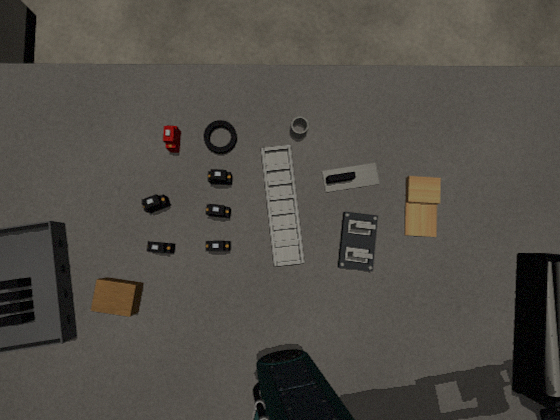

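View pics/scene0.png

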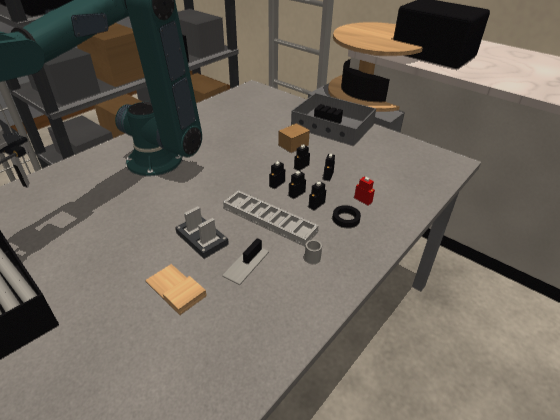

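The top view shows five black two-tier bodies at (155,203), (160,247), (220,177), (218,211) and (218,245). Lookalikes are the red one (172,137) and black ones inside the grey bin (15,300). The carrier is at (283,205), the mould at (358,241), the scraper at (350,178), the holder at (422,206), the tape at (220,137), the coupling at (299,127) and the carton at (117,296).

Run:
```python
from h import *
out=[]
for tag in('top0','scene0'):
    p,d,i=load(tag); X=cloud(d,i)
    ok=(d>0)&(X[...,0]>.2)&(X[...,0]<.95)&(abs(X[...,1])<.45)
    z=X[...,2]; print(tag,'bench z',np.median(z[ok&(abs(z)<.02)]))
    for lo,hi in((.003,.2),(.062,.2)):
        m=(ok&(z>lo)&(z<hi)).astype(np.uint8)
        n,L,st,c=cv2.connectedComponentsWithStats(m)
        for k in range(1,n):
            if st[k,4]<12: continue
            P=X[L==k]; r=cv2.minAreaRect((P[:,:2]*1000).astype(np.float32))
            print(lo,'px',c[k].round(),st[k,4],'c',np.round(r[0],1),'s',np.round(r[1],1),'a',round(r[2],1),'zmax',np.round(np.percentile(P[:,2],[50,90,99])*1000,1),'rgb',p[L==k].mean(0).round())
p,_,_=load('top0'); a=cv2.resize(p[160:270,135:245],None,fx=5,fy=5,interpolation=cv2.INTER_CUBIC)
b=cv2.resize(p[130:275,255:445][:, :],None,fx=4,fy=4,interpolation=cv2.INTER_CUBIC)
cv2.imwrite('pics/c1.png',a[:,:,::-1]);cv2.imwrite('pics/c2.png',b[:,:,::-1])
```

```text
top0 bench z -7.816464625011411e-05
0.003 px [298. 127.] 271 c [785.2 -19.3] s [49.7 68.1] a 82.5 zmax [39.6 55.2 58.1] rgb [57. 56. 51.]
0.003 px [219. 137.] 591 c [759.2 201. ] s [93.  96.1] a 10.3 zmax [23.7 27.1 29. ] rgb [22. 20. 20.]
0.003 px [171. 138.] 411 c [755.3 329.5] s [44.4 76.2] a 85.7 zmax [63.6 88.5 95.1] rgb [80. 24. 21.]
0.003 px [282. 205.] 3602 c [575.1  27.9] s [335.8  90.8] a 5.3 zmax [11.  31.2 33.7] rgb [120. 117. 110.]
0.003 px [349. 177.] 974 c [ 648.5 -160.7] s [ 60.5 151.3] a 8.9 zmax [ 6.  43.9 47.3] rgb [88. 85. 80.]
0.003 px [219. 177.] 348 c [641.3 198.9] s [71.3 33.2] a 81.7 zmax [70.7 88.2 95.6] rgb [32. 29. 27.]
0.003 px [421. 205.] 1839 c [ 566.4 -352.6] s [ 88.5 165.4] a 86.4 zmax [ 9.3 27.2 29.7] rgb [131. 107.  71.]
0.003 px [155. 203.] 406 c [569.1 366.3] s [43.4 73. ] a 30.7 zmax [64.6 87.9 94.8] rgb [29. 27. 25.]
0.003 px [217. 211.] 303 c [551.4 200.6] s [29.9 76.1] a 0.1 zmax [83.5 89.3 95.4] rgb [37. 34. 32.]
0.003 px [357. 241.] 2000 c [ 473.7 -175.4] s [105. 157.] a 83.5 zmax [25.2 80.8 94.2] rgb [62. 62. 60.]
0.003 px [217. 245.] 254 c
[... 2964 characters left out ...]
 [574.6 355.9] s [26.9 40.7] a 21.6 zmax [83.6 89.  94.5] rgb [39. 37. 36.]
0.062 px [277. 167.] 115 c [463.5 192.4] s [43.1 28.5] a 88.0 zmax [81.8 88.8 94.7] rgb [35. 33. 31.]
0.062 px [297. 177.] 130 c [553.2 192.9] s [43.3 31.1] a 86.6 zmax [81.8 89.  95.5] rgb [36. 34. 32.]
0.062 px [366. 183.] 136 c [748.8 315.7] s [30.4 43.1] a 82.2 zmax [81.8 90.  96.1] rgb [119.  33.  29.]
0.062 px [318. 188.] 128 c [643.8 188.6] s [43.3 26.3] a 88.9 zmax [82.9 89.7 94.4] rgb [35. 33. 31.]
0.062 px [192. 214.] 177 c [ 438.6 -173.1] s [51.  17.3] a 79.5 zmax [82.1 92.6 94.9] rgb [108. 103.  96.]
0.062 px [206. 226.] 176 c [ 512.6 -182. ] s [51.1 17.7] a 79.1 zmax [82.4 92.7 94.7] rgb [108. 103.  97.]
```

View pics/c1.png

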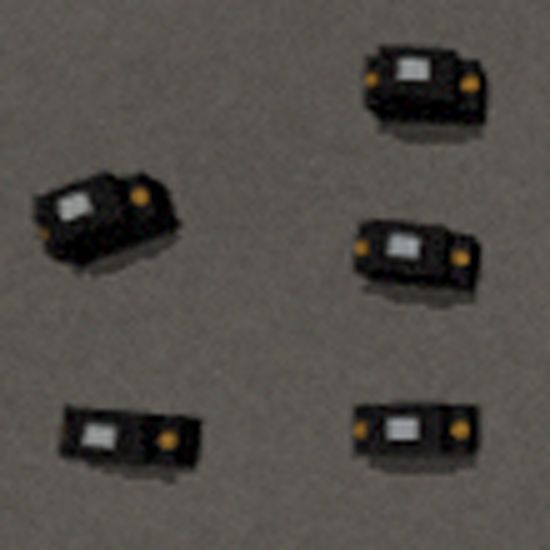

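View pics/c2.png

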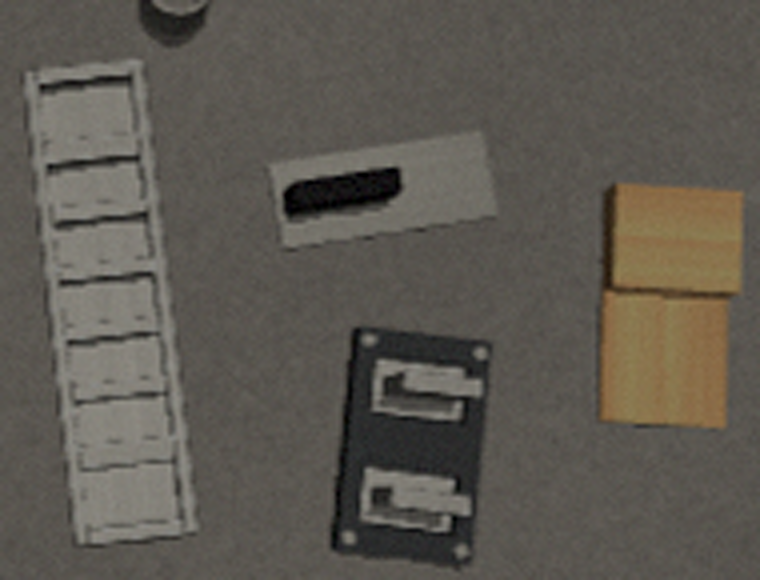

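Top-view crops: all five black bodies have the right shape (26 x 40 nose, about 86–95 high), so all five are modules. The two stops sit in the mould at crop px (440,380) and (430,495). I'll move over the scene to measure with the wrist camera.

Call:
drive_tool(increments=[[1,[0.55,1,0],-0.0056],[1,[0.55,1,0],-0.0056],[1,[0.55,1,0],-0.0056],[1,[0.55,1,0],-0.0056],[1,[0.55,1,0],-0.0056]], grip_force=15)

```text
time: 0.78
ee_pos: [0.1997, -0.4299, 0.3023]
eef_rot: [-3.138, -0.139, 0.0]
wrist_force: [0.3, 0.2, 0.8]
width: 0.0938
gripper_force: 0.0
```

Call:
drive_tool(increments=[[1,[0.55,1,0],0],[1,[0.55,1,0],0],[1,[0.55,1,0],0],[1,[0.55,1,0],0],[1,[0.55,1,0],0]])

```text
time: 1.4
ee_pos: [0.2549, -0.3296, 0.3025]
eef_rot: [-3.138, -0.142, 0.0]
wrist_force: [-0.3, -0.6, 0.3]
width: 0.0939
gripper_force: 0.0
```

Call:
drive_tool(increments=[[1,[0.55,1,0],0],[1,[0.55,1,0],0],[1,[0.55,1,0],0],[1,[0.55,1,0],0],[1,[0.55,1,0],0]])

```text
time: 2.02
ee_pos: [0.3097, -0.2296, 0.3026]
eef_rot: [-3.138, -0.142, 0.0]
wrist_force: [0.1, -0.4, -0.6]
width: 0.0939
gripper_force: 0.0
```

Call:
drive_tool(increments=[[1,[0.55,1,0],0],[1,[0.55,1,0],0],[1,[0.55,1,0],0],[1,[0.55,1,0],0],[1,[0.55,1,0],0]])

```text
time: 2.65
ee_pos: [0.3646, -0.1296, 0.3026]
eef_rot: [3.138, 0.142, -0.0]
wrist_force: [0.8, 0.1, 0.7]
width: 0.0942
gripper_force: 0.0
```

Call:
drive_tool(increments=[[1,[0.55,1,0],0],[1,[0.55,1,0],0],[1,[0.55,1,0],0],[1,[0.55,1,0],0],[1,[0.55,1,0],0]])

```text
time: 3.28
ee_pos: [0.4195, -0.0296, 0.3025]
eef_rot: [3.138, 0.142, -0.0]
wrist_force: [-0.5, 0.3, -0.6]
width: 0.0937
gripper_force: 0.0
```

Call:
drive_tool(increments=[[1,[0.55,1,0],0],[1,[0.55,1,0],0],[1,[0.55,1,0],0],[1,[0,1,0],0],[1,[0,0,0],0]])

```text
time: 3.9
ee_pos: [0.4522, 0.0503, 0.3025]
eef_rot: [3.138, 0.146, -0.001]
wrist_force: [-0.4, -0.8, -0.3]
width: 0.0942
gripper_force: 0.0
```

Run:
```python
from h import *
s=robot.observe(); print(s['time'],s['ee_pos'],s['eef_rot'])
p,d,i=grab('wrist','w1')
a=cv2.resize(p,(784,588),interpolation=cv2.INTER_CUBIC); cv2.imwrite('pics/w1b.png',a[:,:,::-1])
```

```text
3.9 [0.45221237 0.05032764 0.30245791] [ 3.13804655e+00  1.45633443e-01 -9.65388051e-04]
```

View pics/w1b.png

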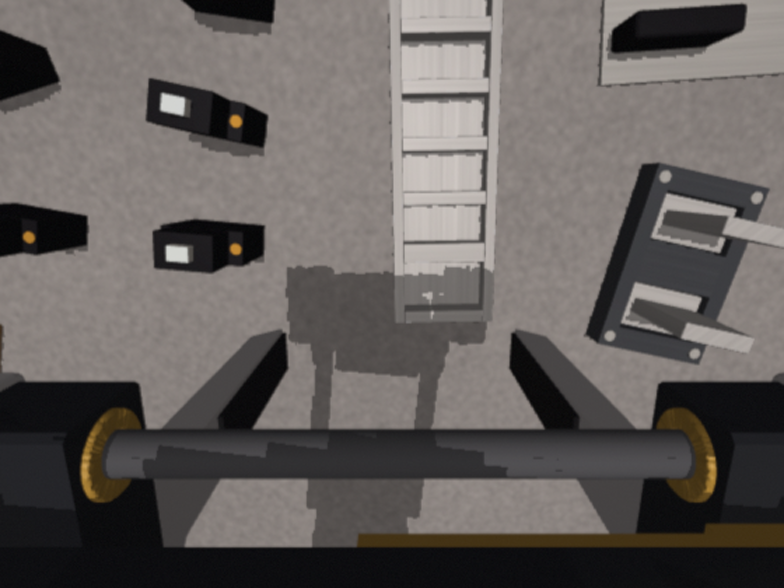

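Wrist view: carrier rim centred at about x=445 px, modules at left (noses at 180,105 and 185,250), mould at right (690,265). Its yaw nearly matches the tool.

```bash
cat >> h.py <<'E'
def rects(tag,zlo,zhi,box,minpx=25,gap=0):
    p,d,i=load(tag); X=cloud(d,i); z=X[...,2]; r=[]
    m=((d>0)&(z>zlo)&(z<zhi)&(X[...,0]>box[0])&(X[...,0]<box[1])&(X[...,1]>box[2])&(X[...,1]<box[3])).astype(np.uint8)
    L0=cv2.dilate(m,np.ones((gap,gap))) if gap else m
    n,L=cv2.connectedComponents(L0)
    for k in range(1,n):
        P=X[(L==k)&(m>0)]
        if len(P)<minpx: continue
        c,s,a=cv2.minAreaRect((P[:,:2]*1000).astype(np.float32))
        if s[0]<s[1]: a+=90   # a=direction of long side
        edge=np.argwhere((L==k)&(m>0)); e=(edge.min(0)<2).any() or (edge.max(0)>=np.array(d.shape)-2).any()
        r.append((np.round(c,1).tolist(),np.round(sorted(s),1).tolist(),round((a+90)%180-90,1),round(np.median(P[:,2])*1000,1),len(P),'EDGE' if e else ''))
    return r
E
python3 - <<'E'
from h import *
for t in('top0','scene0','w1'):
    print(t,'carrier');[print(' ',r) for r in rects(t,.025,.036,(.38,.77,-.05,.12),150,3)]
    print('modules');[print(' ',r) for r in rects(t,.081,.0895,(.4,.8,.12,.42))]
    print('stops');[print(' ',r) for r in rects(t,.084,.099,(.38,.58,-.25,-.1))]
    print('die');[print(' ',r) for r in rects(t,.021,.031,(.35,.6,-.27,-.1),100,3)]
E
```

```text
top0 carrier
  ([570.8, 29.2], [80.0, 320.2], 6.2, np.float64(29.7), 1532, '')
modules
  ([748.1, 321.8], [26.5, 40.0], -2.6, np.float64(85.5), 135, '')
  ([642.2, 193.3], [26.0, 38.6], -90.0, np.float64(85.8), 134, '')
  ([572.6, 362.4], [26.6, 40.5], -68.2, np.float64(85.6), 143, '')
  ([552.4, 198.4], [26.0, 40.4], 84.0, np.float64(85.9), 140, '')
  ([461.6, 197.8], [22.5, 40.2], 89.8, np.float64(85.8), 141, '')
  ([458.4, 346.5], [24.8, 40.1], 89.8, np.float64(86.1), 137, '')
stops
  ([509.6, -177.2], [11.9, 49.1], 83.4, np.float64(91.3), 97, '')
  ([436.8, -167.4], [11.9, 49.3], 81.8, np.float64(92.1), 99, '')
die
  ([472.8, -173.6], [91.3, 149.9], -7.0, np.float64(25.3), 1409, '')
scene0 carrier
  ([571.5, 25.6], [87.0, 323.3], 6.0, np.float64(29.6), 915, '')
modules
  ([461.5, 343.3], [25.4, 48.3], 86.9, np.float64(85.0), 44, '')
  ([574.8, 355.8], [26.4, 40.7], -67.4, np.float64(85.7), 42, '')
  ([462.9, 192.9], [26.5, 40.4], 84.3, np.float64(85.6), 49, '')
  ([553.1, 193.3], [31.2, 42.3], 87.7, np.float64(84.6), 54, '')
  ([749.0, 317.2], [27.5, 43.1], -7.8, np.float64(85.8), 58, '')
  ([645.6, 187.9], [24.6, 43.7], 74.9, np.float64(85.4), 55, '')
stops
  ([437.5, -173.1], [16.2, 50.4], 83.8, np.float64(90.8), 80, '')
  ([512.7, -182.3], [16.2, 51.0], 84.2, np.float64(91.4), 81, '')
die
  ([474.8, -177.6], [92.0, 154.2], -7.2, np.float64(25.5), 592, '')
w1 carrier
  ([529.6, 22.4], [80.4, 236.4], 6.2, np.float64(30.8), 7673, 'EDGE')
modules
  ([553.0, 196.2], [26.0, 40.7], 83.8, np.float64(86.8), 1294, '')
  ([462.0, 195.6], [26.3, 40.9], -89.5, np.float64(86.8), 1052, '')
stops
  ([510.7, -177.1], [12.1, 46.9], 83.5, np.float64(92.7), 693, 'EDGE')
  ([437.4, -169.9], [12.3, 51.2], 82.5, np.float64(92.7), 744, '')
die
  ([473.6, -176.0], [92.4, 150.6], -6.9, np.float64(26.6), 8588, '')
```

Call:
drive_tool(increments=[[1,[0.06,0.91,0],-0.0033],[1,[0.06,0.91,0],-0.0033],[1,[0.06,0.91,0],-0.0033],[1,[0.06,0.91,0],-0.0033],[1,[0.06,0.91,0],0]], grip_force=20)

```text
time: 4.58
ee_pos: [0.4585, 0.1399, 0.3027]
eef_rot: [3.141, 0.009, 0.0]
wrist_force: [0.7, -0.6, 0.6]
width: 0.0941
gripper_force: 0.0
```

Call:
drive_tool(increments=[[1,[0.06,0.91,0],0],[1,[0.06,0.91,0],0],[1,[0.06,0.91,0],0],[1,[0,0,-0.95],0],[1,[0,0,-0.95],0]])

```text
time: 5.2
ee_pos: [0.4622, 0.1958, 0.2644]
eef_rot: [3.142, 0.012, 0.001]
wrist_force: [-0.5, 0.7, 0.3]
width: 0.094
gripper_force: 0.0
```

Call:
drive_tool(increments=[[1,[0,0,-0.95],0],[1,[0,0,-0.95],0],[1,[0,0,-0.95],0],[1,[0,0,-0.95],0],[1,[0,0,-0.95],0]])

```text
time: 5.82
ee_pos: [0.4621, 0.1955, 0.1691]
eef_rot: [3.141, 0.011, 0.0]
wrist_force: [-0.6, -0.4, -0.8]
width: 0.0941
gripper_force: 0.0
```

Call:
drive_tool(increments=[[1,[0,0,-0.95],0],[0,[0,0,0],0],[0,[0,0,0],0],[0,[0,0,0],0],[0,[0,0,0],0]])

```text
time: 6.45
ee_pos: [0.4625, 0.1952, 0.1517]
eef_rot: [-3.141, -0.011, -0.003]
wrist_force: [-0.6, 0.6, 1.1]
width: 0.0592
gripper_force: 20.0
```

Fingertips caught the 60 mm lower body, so I'll open, raise 8 mm and regrip.

Call:
drive_tool(increments=[[1,[0,0,0],0],[1,[0,0,0],0],[1,[0,0,0.42],0],[0,[0,0,0],0],[0,[0,0,0],0]], grip_force=20)

```text
time: 7.08
ee_pos: [0.4622, 0.1949, 0.1593]
eef_rot: [-3.142, -0.011, -0.001]
wrist_force: [0.4, -0.7, -0.0]
width: 0.0727
gripper_force: 0.0
```

Call:
drive_tool(increments=[[0,[0,0,0],0],[0,[0,0,0],0],[0,[0,0,0],0],[0,[0,0,0.5],0],[0,[0,0,1],0]])

```text
time: 7.7
ee_pos: [0.4613, 0.1947, 0.1884]
eef_rot: [3.141, 0.011, -0.005]
wrist_force: [1.0, -0.3, -1.7]
width: 0.0401
gripper_force: 20.0
```

Call:
drive_tool(increments=[[0,[0,0,1],0.004],[0,[0,0,1],0.004],[0,[0,0,1],0.004],[0,[0,0,1],0.004],[0,[0,0,0],0]])

```text
time: 8.32
ee_pos: [0.4627, 0.1951, 0.2712]
eef_rot: [-3.136, -0.168, -0.006]
wrist_force: [0.3, -0.2, -2.4]
width: 0.04
gripper_force: 20.0
```

Run:
```python
from h import *
s=robot.observe(); print(s['time'],s['ee_pos'],s['eef_rot'],s['width'])
p,d,i=grab('wrist','w2')
X=cloud(d,i);z=X[...,2]
e=s['ee_pos']
[print(r) for r in rects('w2',e[2]-.085,e[2]-.055,(e[0]-.05,e[0]+.08,e[1]-.08,e[1]+.08),50)]
a=cv2.resize(p,(784,588),interpolation=cv2.INTER_CUBIC); cv2.imwrite('pics/w2b.png',a[:,:,::-1])
```

```text
8.325 [0.46274572 0.19510869 0.27119502] [-3.13624222 -0.168237   -0.0063769 ] 0.039956139079785576
([463.7, 195.6], [27.2, 64.0], -83.4, np.float64(198.5), 5441, '')
```

View pics/w2b.png

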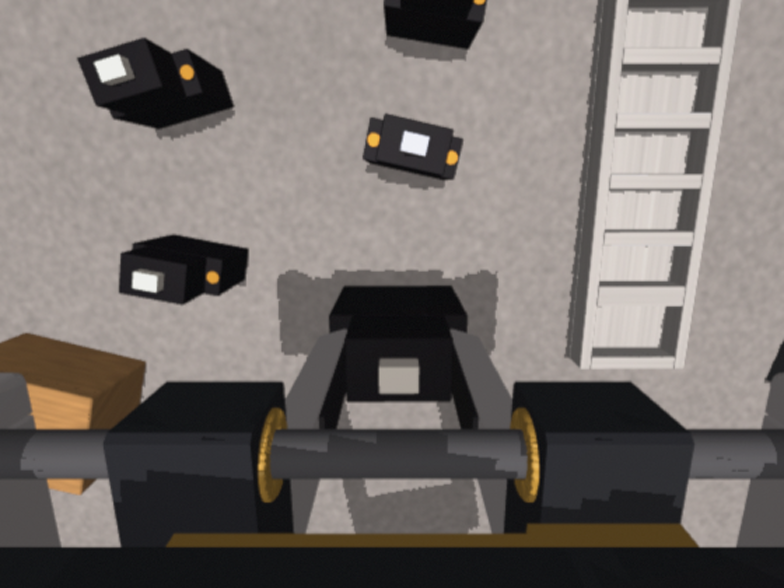

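Module is held straight (nose at 400,360 in view). Moving it over slot 0.

Call:
drive_tool(increments=[[0,[0.156,-0.98,0],0],[0,[0.156,-0.98,0],0],[0,[0.156,-0.98,0],0],[0,[0.156,-0.98,0],0],[0,[0.156,-0.98,0],0]])

```text
time: 9.0
ee_pos: [0.4771, 0.0962, 0.2674]
eef_rot: [3.137, 0.168, -0.005]
wrist_force: [0.1, 0.6, -1.4]
width: 0.0399
gripper_force: 20.0
```

Call:
drive_tool(increments=[[0,[0.156,-0.98,0],0],[0,[0.156,-0.98,-0.75],0],[0,[0.156,-0.98,-0.75],0],[0,[0.156,-0.98,-0.75],0],[0,[0,0,-0.8],0]])

```text
time: 9.62
ee_pos: [0.4897, 0.0177, 0.2062]
eef_rot: [-3.137, -0.165, 0.003]
wrist_force: [0.1, 0.4, -1.2]
width: 0.0402
gripper_force: 20.0
```

Run:
```python
from h import *
s=robot.observe(); print(s['time'],s['ee_pos'],s['eef_rot'],s['width'])
p,d,i=grab('wrist','w3'); grab('top','t3')
e=s['ee_pos']
print(rects('w3',e[2]-.085,e[2]-.055,(e[0]-.05,e[0]+.08,e[1]-.08,e[1]+.08),50))
for t in ('w3','t3','w2'): print(t,rects(t,.025,.036,(.38,.77,-.05,.12),150,3))
print(rects('t3',e[2]-.085,e[2]-.068,(e[0]-.05,e[0]+.08,e[1]-.08,e[1]+.08),50))
a=cv2.resize(p,(784,588),interpolation=cv2.INTER_CUBIC); cv2.imwrite('pics/w3b.png',a[:,:,::-1])
```

```text
9.625 [0.48967885 0.01771509 0.20622265] [-3.13705927 -0.16489249  0.00336293] 0.04024003477550429
[([490.4, 18.1], [26.9, 64.0], -83.6, np.float64(133.5), 5428, '')]
w3 [([566.5, 26.7], [80.2, 165.5], 6.3, np.float64(30.8), 9503, 'EDGE'), ([419.9, 10.5], [15.6, 73.5], -84.5, np.float64(30.7), 1003, '')]
t3 [([652.6, 38.2], [79.8, 155.8], 6.2, np.float64(29.7), 701, ''), ([432.5, 14.2], [42.2, 79.8], -83.9, np.float64(29.8), 182, '')]
w2 [([538.5, 23.9], [81.6, 254.5], 6.2, np.float64(30.7), 10138, 'EDGE')]
[]
```

View pics/w3b.png

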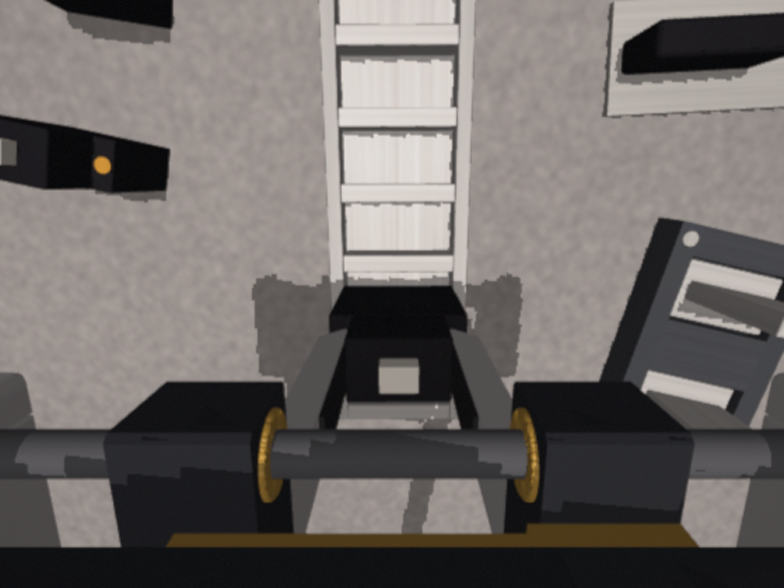

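View: module (400,360) is centred between the rails (344–456). Correcting by +1 mm in x and lowering.

Call:
drive_tool(increments=[[0,[0.06,0.02,-0.3],0],[0,[0,0,-0.4],0],[0,[0,0,-0.4],0],[0,[0,0,-0.4],0],[0,[0,0,0],0]])

```text
time: 10.35
ee_pos: [0.4908, 0.019, 0.1771]
eef_rot: [-3.137, -0.169, 0.003]
wrist_force: [0.1, -0.3, -1.7]
width: 0.0404
gripper_force: 20.0
```

Call:
drive_tool(increments=[[0,[0,0,-0.43],0],[0,[0,0,0],0],[1,[0,0,0],0],[1,[0,0,0],0],[1,[0,0,0],0]])

```text
time: 10.98
ee_pos: [0.4917, 0.0189, 0.1701]
eef_rot: [3.137, 0.169, 0.002]
wrist_force: [0.2, 0.1, 0.5]
width: 0.0665
gripper_force: 0.0
```

Call:
drive_tool(increments=[[1,[0,0,1],0],[1,[0,0,1],0],[1,[0,0,1],0],[1,[0,0,0],0],[1,[0,0,0],0]])

```text
time: 11.6
ee_pos: [0.4911, 0.0189, 0.2288]
eef_rot: [-3.137, -0.169, 0.001]
wrist_force: [0.0, -0.1, 0.4]
width: 0.094
gripper_force: 0.0
```

Run:
```python
from h import *
s=robot.observe(); print(s['time'],s['ee_pos'],s['eef_rot'],s['width'])
e=s['ee_pos']
p,d,i=grab('wrist','w4'); grab('top','t4')
for t in('w4','t4'): print(t,'in slot',rects(t,.088,.099,(.44,.54,-.05,.08),25),rects(t,.081,.0895,(.4,.7,.12,.42)))
```

```text
11.6 [0.49106485 0.01893581 0.22879944] [-3.13704571e+00 -1.68759843e-01  1.44308800e-03] 0.09400859756784091
w4 in slot [([491.9, 19.7], [26.1, 40.0], -83.8, np.float64(94.8), 1757, '')] [([553.2, 196.2], [26.1, 42.0], 83.6, np.float64(86.8), 2164, 'EDGE')]
t4 in slot [] [([642.2, 193.4], [26.3, 38.9], 88.8, np.float64(85.9), 134, ''), ([572.6, 362.2], [26.5, 40.3], -70.7, np.float64(85.9), 140, ''), ([552.2, 198.6], [25.9, 40.7], 85.0, np.float64(85.6), 136, ''), ([458.4, 346.9], [24.8, 40.3], 89.8, np.float64(85.9), 136, '')]
```

Call:
drive_tool(increments=[[1,[0.342,0.982,0],-0.0069],[1,[0.342,0.982,0],-0.0069],[1,[0.342,0.982,0],-0.0069],[1,[0.342,0.982,0],-0.0069],[1,[0.342,0.982,0],-0.0069]])

```text
time: 12.32
ee_pos: [0.5253, 0.1177, 0.2282]
eef_rot: [3.136, -0.174, -0.003]
wrist_force: [0.1, 0.6, 0.5]
width: 0.0941
gripper_force: 0.0
```

Call:
drive_tool(increments=[[1,[0.342,0.982,0],0],[1,[0.342,0.982,0],0],[1,[0.342,0.982,0],0],[1,[0.342,0.982,0],0],[1,[0,0,-0.86],0]])

```text
time: 12.95
ee_pos: [0.5541, 0.1973, 0.2132]
eef_rot: [-3.136, 0.168, -0.006]
wrist_force: [-0.2, -0.2, 0.3]
width: 0.0937
gripper_force: 0.0
```

Call:
drive_tool(increments=[[1,[0,0,-0.86],0],[1,[0,0,-0.86],0],[1,[0,0,-0.86],0],[0,[0,0,0],0],[0,[0,0,0],0]])

```text
time: 13.58
ee_pos: [0.5532, 0.1956, 0.1611]
eef_rot: [-3.137, 0.172, -0.001]
wrist_force: [0.3, -0.2, 0.7]
width: 0.0776
gripper_force: 0.0
```

Call:
drive_tool(increments=[[0,[0,0,0],0],[0,[0,0,0],0],[0,[0,0,0],0],[0,[0,0,0],0],[0,[0,0,0.5],0]])

```text
time: 14.2
ee_pos: [0.5521, 0.1955, 0.1696]
eef_rot: [3.136, -0.171, -0.005]
wrist_force: [0.6, -0.6, -2.2]
width: 0.0402
gripper_force: 20.0
```

Call:
drive_tool(increments=[[0,[0,0,0.9],0.0069],[0,[0,0,0.9],0.0069],[0,[0,0,0.9],0.0069],[0,[0,0,0.9],0.0069],[0,[0,0,0.9],0.0069]])

```text
time: 14.82
ee_pos: [0.5527, 0.1956, 0.2615]
eef_rot: [3.137, 0.171, -0.001]
wrist_force: [1.0, -0.2, -2.6]
width: 0.0397
gripper_force: 20.0
```

```bash
cat >> h.py <<'E'
def held(tag):
    s=robot.observe(); e=s['ee_pos']*1; r=s['eef_rot']
    print(round(s['time'],2),'tcp',np.round(e*1000,1),'yaw',round(float(np.degrees(2*np.arctan2(r[1],r[0])+np.pi))%180,2),'w',round(s['width']*1000,1),'f',np.round(s['wrist_force'],1))
    grab('wrist',tag)
    for q in rects(tag,e[2]-.085,e[2]-.055,(e[0]-.05,e[0]+.08,e[1]-.08,e[1]+.08),50): print('  held d',np.round(np.array(q[0])-e[:2]*1000,1),q)
E
python3 - <<'E'
from h import *
held('w5')
print(rects('w5',.081,.0895,(.4,.7,.12,.42)),rects('w2',.081,.0895,(.4,.7,.12,.42)))
E
```

```text
14.82 tcp [552.7 195.6 261.5] yaw 6.24 w 39.7 f [ 1.  -0.2 -2.6]
  held d [0.6 0.5] ([553.3, 196.1], [26.3, 64.1], -83.6, np.float64(187.8), 5298, '')
[([642.6, 192.3], [26.1, 39.9], 87.5, np.float64(86.9), 1590, ''), ([573.6, 360.2], [26.1, 40.9], -68.9, np.float64(86.8), 1440, ''), ([467.7, 359.9], [12.8, 26.0], -44.0, np.float64(86.8), 283, '')] [([629.0, 180.3], [1.0, 14.0], 89.8, np.float64(82.4), 40, 'EDGE'), ([573.1, 360.4], [26.6, 41.2], -68.9, np.float64(86.7), 1746, ''), ([553.1, 196.3], [26.1, 40.0], 83.8, np.float64(86.8), 1478, ''), ([459.0, 344.7], [26.7, 41.0], 85.4, np.float64(86.8), 1276, '')]
```

Call:
drive_tool(increments=[[0,[-0.12,-0.957,0],0],[0,[-0.12,-0.957,0],0],[0,[-0.12,-0.957,0],0],[0,[-0.12,-0.957,0],0],[0,[-0.12,-0.957,0],0]])

```text
time: 15.5
ee_pos: [0.5406, 0.0983, 0.2605]
eef_rot: [3.137, 0.168, -0.0]
wrist_force: [0.3, 0.2, -2.3]
width: 0.0398
gripper_force: 20.0
```

Call:
drive_tool(increments=[[0,[-0.12,-0.957,0],0],[0,[-0.12,-0.957,-0.8],0],[0,[-0.12,-0.957,-0.8],0],[0,[-0.12,-0.957,-0.8],0],[0,[0,0,0],0]])

```text
time: 16.12
ee_pos: [0.53, 0.0221, 0.2099]
eef_rot: [-3.137, -0.165, 0.008]
wrist_force: [0.7, 1.1, -0.8]
width: 0.0395
gripper_force: 20.0
```

Run:
```python
from h import *
held('w6')
```

```text
16.12 tcp [530.   22.1 209.9] yaw 6.03 w 39.5 f [ 0.7  1.1 -0.8]
  held d [0.1 0.3] ([530.1, 22.4], [26.8, 64.1], -83.5, np.float64(136.2), 5299, '')
```

Call:
drive_tool(increments=[[0,[0,0,0],0],[0,[0,0,-0.5],0],[0,[0,0,-0.5],0],[0,[0,0,-0.5],0],[0,[0,0,0],0]])

```text
time: 16.8
ee_pos: [0.5305, 0.0236, 0.181]
eef_rot: [-3.137, -0.169, 0.005]
wrist_force: [-0.4, -0.1, -1.0]
width: 0.0394
gripper_force: 20.0
```

Call:
drive_tool(increments=[[0,[0,0,-0.6],0],[0,[0,0,0],0],[1,[0,0,0],0],[1,[0,0,0],0],[1,[0,0,0],0]])

```text
time: 17.42
ee_pos: [0.5316, 0.0234, 0.1714]
eef_rot: [3.137, 0.169, 0.002]
wrist_force: [-0.5, -0.3, 0.3]
width: 0.0663
gripper_force: 0.0
```

Call:
drive_tool(increments=[[1,[0,0,1],0],[1,[0,0,1],0],[1,[0,0,1],0],[1,[0.617,0.934,0],-0.0048],[1,[0.617,0.934,0],-0.0048]])

```text
time: 18.05
ee_pos: [0.5565, 0.061, 0.2317]
eef_rot: [3.141, 0.071, 0.003]
wrist_force: [-0.0, 0.0, -0.3]
width: 0.0939
gripper_force: 0.0
```

Call:
drive_tool(increments=[[1,[0.617,0.934,0],-0.0048],[1,[0.617,0.934,0],-0.0048],[1,[0.617,0.934,0],-0.0048],[1,[0.617,0.934,0],0],[1,[0.617,0.934,0],0]])

```text
time: 18.68
ee_pos: [0.6182, 0.1548, 0.2309]
eef_rot: [3.141, -0.068, 0.001]
wrist_force: [-0.2, 0.4, 0.7]
width: 0.0942
gripper_force: 0.0
```

Call:
drive_tool(increments=[[1,[0.617,0.934,0],0],[1,[0.617,0.934,0],0],[1,[0,0,-0.86],0],[1,[0,0,-0.86],0],[1,[0,0,0],0]])

```text
time: 19.3
ee_pos: [0.6407, 0.1904, 0.1926]
eef_rot: [3.139, -0.069, -0.01]
wrist_force: [-0.3, -0.5, -0.0]
width: 0.0939
gripper_force: 0.0
```

Run:
```python
from h import *
held('w7');print(rects('w7',.081,.0895,(.55,.7,.12,.42)))
```

```text
19.3 tcp [640.7 190.4 192.6] yaw 177.47 w 93.9 f [-0.3 -0.5 -0. ]
  held d [ 4.5 49.2] ([645.2, 239.6], [9.9, 21.5], 30.4, np.float64(124.7), 1098, '')
  held d [  0.1 -49.1] ([640.8, 141.3], [10.2, 21.6], -36.1, np.float64(124.8), 1103, '')
[([642.9, 192.4], [26.5, 39.9], 87.7, np.float64(86.8), 2249, '')]
```

Call:
drive_tool(increments=[[1,[0,0,-0.8],0],[1,[0,0,-0.8],0],[0,[0,0,0],0],[0,[0,0,0],0],[0,[0,0,0],0]])

```text
time: 19.98
ee_pos: [0.6427, 0.1916, 0.1651]
eef_rot: [-3.141, 0.068, -0.002]
wrist_force: [0.1, 0.4, 1.1]
width: 0.0677
gripper_force: 0.0
```

Call:
drive_tool(increments=[[0,[0,0,0],0],[0,[0,0,0],0],[0,[0,0,0],0],[0,[0,0,0.5],0],[0,[0,0,0.9],0.0048]])

```text
time: 20.6
ee_pos: [0.6418, 0.1914, 0.1918]
eef_rot: [3.141, -0.018, -0.004]
wrist_force: [0.6, 1.1, -1.9]
width: 0.0399
gripper_force: 20.0
```

Call:
drive_tool(increments=[[0,[0,0,0.9],0.0048],[0,[0,0,0.9],0.0048],[0,[0,0,0.9],0.0048],[0,[0,0,0.9],0.0048],[0,[0,0,0],0]])

```text
time: 21.22
ee_pos: [0.6431, 0.1917, 0.2672]
eef_rot: [-3.136, -0.169, -0.007]
wrist_force: [-0.9, 0.7, -1.9]
width: 0.0396
gripper_force: 20.0
```

Run:
```python
from h import *
held('w8');print(rects('w8',.088,.099,(.45,.57,-.05,.08)))
```

```text
21.23 tcp [643.1 191.7 267.2] yaw 6.18 w 39.6 f [-0.9  0.7 -1.9]
  held d [1.1 0.5] ([644.2, 192.2], [26.3, 63.8], -83.4, np.float64(190.1), 5070, '')
[]
```

Call:
drive_tool(increments=[[0,[-0.4,-0.912,0],0],[0,[-0.4,-0.912,0],0],[0,[-0.4,-0.912,0],0],[0,[-0.4,-0.912,0],0],[0,[-0.4,-0.912,0],0]])

```text
time: 21.9
ee_pos: [0.6018, 0.0989, 0.2644]
eef_rot: [3.137, 0.168, 0.0]
wrist_force: [0.1, -0.3, -1.3]
width: 0.0396
gripper_force: 20.0
```

Call:
drive_tool(increments=[[0,[-0.4,-0.912,0],0],[0,[-0.4,-0.912,-0.85],0],[0,[-0.4,-0.912,-0.85],0],[0,[-0.4,-0.912,-0.85],0],[0,[0,0,0],0]])

```text
time: 22.52
ee_pos: [0.569, 0.026, 0.2118]
eef_rot: [-3.137, -0.165, 0.006]
wrist_force: [-0.7, 0.1, -1.3]
width: 0.0394
gripper_force: 20.0
```

Call:
drive_tool(increments=[[0,[0,0,0],0],[0,[0,0,0],0],[0,[0,0,0],0],[0,[0,0,0],0],[0,[0,0,0],0]])

```text
time: 23.15
ee_pos: [0.5704, 0.0276, 0.2134]
eef_rot: [3.137, 0.169, 0.0]
wrist_force: [0.9, 0.1, -1.9]
width: 0.0397
gripper_force: 20.0
```

Run:
```python
from h import *
held('w9')
print(rects('w9',.025,.036,(.38,.77,-.05,.12),150,3))
```

```text
23.15 tcp [570.4  27.6 213.4] yaw 6.18 w 39.7 f [ 0.9  0.1 -1.9]
  held d [0.6 0.4] ([571.0, 28.0], [26.5, 63.9], -83.9, np.float64(136.3), 5061, '')
[([647.4, 35.5], [80.1, 167.5], 6.3, np.float64(30.8), 9705, 'EDGE'), ([429.8, 11.5], [33.9, 79.9], -83.9, np.float64(30.7), 1325, '')]
```

Call:
drive_tool(increments=[[0,[0,0,-0.5],0],[0,[0,0,-0.5],0],[0,[0,0,-0.5],0],[0,[0,0,0],0],[0,[0,0,0],0]])

```text
time: 23.82
ee_pos: [0.5704, 0.0273, 0.1833]
eef_rot: [3.137, 0.169, -0.0]
wrist_force: [-0.4, 0.1, -2.1]
width: 0.04
gripper_force: 20.0
```

Call:
drive_tool(increments=[[0,[0,0,-0.55],0],[0,[0,0,0],0],[1,[0,0,0],0],[1,[0,0,0],0],[1,[0,0,0],0]])

```text
time: 24.45
ee_pos: [0.5705, 0.0273, 0.1725]
eef_rot: [3.137, 0.169, 0.001]
wrist_force: [1.1, 0.3, -0.7]
width: 0.0663
gripper_force: 0.0
```

Call:
drive_tool(increments=[[1,[0,0,1],0],[1,[0,0,1],0],[1,[0,0,1],0],[1,[0.008,0.977,0],0],[1,[0.008,0.977,0],0]])

```text
time: 25.08
ee_pos: [0.5703, 0.0679, 0.2315]
eef_rot: [-3.137, -0.169, 0.002]
wrist_force: [0.2, 0.4, -0.4]
width: 0.094
gripper_force: 0.0
```

Call:
drive_tool(increments=[[1,[0.008,0.977,0],0.0052],[1,[0.008,0.977,0],0.0052],[1,[0.008,0.977,0],0.0052],[1,[0.008,0.977,0],0.0052],[1,[0.008,0.977,0],0.0052]])

```text
time: 25.7
ee_pos: [0.5715, 0.1655, 0.2323]
eef_rot: [3.112, 0.428, -0.0]
wrist_force: [0.3, -0.6, 0.3]
width: 0.0937
gripper_force: 0.0
```

Call:
drive_tool(increments=[[1,[0.008,0.977,0],0.0052],[1,[0.008,0.977,0],0.0052],[1,[0.008,0.977,0],0.0052],[1,[0.008,0.977,0],0],[1,[0.008,0.977,0],0]])

```text
time: 26.32
ee_pos: [0.5723, 0.2631, 0.2323]
eef_rot: [3.088, 0.576, 0.0]
wrist_force: [-0.3, 0.4, 0.6]
width: 0.0939
gripper_force: 0.0
```

Call:
drive_tool(increments=[[1,[0.008,0.977,0],0],[1,[0.008,0.977,0],0],[1,[0.008,0.977,0],0],[1,[0.008,0.977,0],0],[1,[0.008,0.977,0],0]])

```text
time: 26.95
ee_pos: [0.5731, 0.3608, 0.2323]
eef_rot: [3.088, 0.576, 0.0]
wrist_force: [0.2, 0.4, 0.4]
width: 0.0938
gripper_force: 0.0
```

Call:
drive_tool(increments=[[1,[0,0,-0.5],0],[1,[0,0,-0.5],0],[1,[0,0,-0.5],0],[1,[0,0,0],0],[1,[0,0,0],0]])

```text
time: 27.58
ee_pos: [0.5733, 0.3591, 0.2024]
eef_rot: [3.088, 0.575, 0.0]
wrist_force: [0.2, -0.3, 0.7]
width: 0.0941
gripper_force: 0.0
```

Run:
```python
from h import *
held('w10');print(rects('w10',.081,.0895,(.43,.7,.12,.42)))
```

```text
27.57 tcp [573.3 359.1 202.4] yaw 21.1 w 94.1 f [ 0.2 -0.3  0.7]
  held d [-15.   47.3] ([558.3, 406.4], [10.0, 21.3], 54.7, np.float64(134.6), 1095, '')
  held d [ 20.5 -44.4] ([593.8, 314.7], [9.8, 21.4], -13.1, np.float64(134.3), 1096, '')
[([573.8, 360.7], [26.4, 40.1], -68.7, np.float64(86.8), 2022, ''), ([460.0, 345.4], [26.7, 39.9], 85.0, np.float64(86.6), 1159, '')]
```

Call:
drive_tool(increments=[[1,[0,0,-1],0],[1,[0,0,-1],0],[0,[0,0,0],0],[0,[0,0,0],0],[0,[0,0,0],0]])

```text
time: 28.25
ee_pos: [0.5735, 0.3598, 0.1632]
eef_rot: [-3.088, -0.576, -0.003]
wrist_force: [-0.4, -1.0, 0.5]
width: 0.0675
gripper_force: 0.0
```

Call:
drive_tool(increments=[[0,[0,0,0],0],[0,[0,0,0],0],[0,[0,0,0],0],[0,[0,0,0.5],0],[0,[0,0,0.9],0]])

```text
time: 28.88
ee_pos: [0.5725, 0.3592, 0.1896]
eef_rot: [3.087, 0.576, -0.005]
wrist_force: [-0.5, -0.5, -2.5]
width: 0.0396
gripper_force: 20.0
```

Call:
drive_tool(increments=[[0,[0,0,0.9],0],[0,[0,0,0.9],0],[0,[0,0,0.9],0],[0,[0,0,0.9],0],[0,[0.109,-0.963,0],0]])

```text
time: 29.5
ee_pos: [0.5757, 0.341, 0.265]
eef_rot: [-3.086, -0.579, -0.007]
wrist_force: [-0.2, -0.8, -2.3]
width: 0.04
gripper_force: 20.0
```

Call:
drive_tool(increments=[[0,[0.109,-0.963,0],-0.0052],[0,[0.109,-0.963,0],-0.0052],[0,[0.109,-0.963,0],-0.0052],[0,[0.109,-0.963,0],-0.0052],[0,[0.109,-0.963,0],-0.0052]])

```text
time: 30.12
ee_pos: [0.5863, 0.2425, 0.2622]
eef_rot: [3.125, 0.318, -0.0]
wrist_force: [-0.7, -0.4, -2.7]
width: 0.0398
gripper_force: 20.0
```

Call:
drive_tool(increments=[[0,[0.109,-0.963,0],-0.0052],[0,[0.109,-0.963,0],-0.0052],[0,[0.109,-0.963,0],-0.0052],[0,[0.109,-0.963,0],0],[0,[0.109,-0.963,0],0]])

```text
time: 30.75
ee_pos: [0.5972, 0.1464, 0.2623]
eef_rot: [3.137, 0.169, 0.0]
wrist_force: [-0.3, -0.3, -1.1]
width: 0.0401
gripper_force: 20.0
```

Call:
drive_tool(increments=[[0,[0.109,-0.963,0],0],[0,[0.109,-0.963,0],0],[0,[0.109,-0.963,0],0],[0,[0.109,-0.963,0],0],[0,[0.109,-0.963,0],0]])

```text
time: 31.38
ee_pos: [0.6081, 0.0501, 0.2623]
eef_rot: [3.137, 0.169, 0.0]
wrist_force: [-0.6, -0.8, -2.4]
width: 0.0396
gripper_force: 20.0
```

Call:
drive_tool(increments=[[0,[0.109,-0.963,0],0],[0,[0,0,-0.85],0],[0,[0,0,-0.85],0],[0,[0,0,-0.85],0],[0,[0,0,0],0]])

```text
time: 32.0
ee_pos: [0.6088, 0.0328, 0.2079]
eef_rot: [-3.136, -0.17, 0.009]
wrist_force: [-0.5, -0.4, -2.7]
width: 0.0398
gripper_force: 20.0
```

Run:
```python
from h import *
held('w11')
```

```text
32.0 tcp [608.8  32.8 207.9] yaw 6.21 w 39.8 f [-0.5 -0.4 -2.7]
  held d [0.4 0.5] ([609.2, 33.3], [26.4, 63.9], -83.7, np.float64(132.7), 5181, '')
```

Call:
drive_tool(increments=[[0,[0,0,0],0],[0,[0,0,0],0],[0,[0,0,-0.5],0],[0,[0,0,-0.7],0],[0,[0,0,0],0]])

```text
time: 32.67
ee_pos: [0.6093, 0.0321, 0.1848]
eef_rot: [-3.137, -0.169, 0.006]
wrist_force: [-0.1, -0.6, -2.9]
width: 0.0396
gripper_force: 20.0
```

Call:
drive_tool(increments=[[0,[0,0,-0.65],0],[0,[0,0,0],0],[1,[0,0,0],0],[1,[0,0,0],0],[1,[0,0,0],0]])

```text
time: 33.3
ee_pos: [0.6105, 0.0321, 0.1752]
eef_rot: [3.137, 0.169, 0.003]
wrist_force: [-0.6, 0.5, -0.2]
width: 0.0666
gripper_force: 0.0
```

Call:
drive_tool(increments=[[1,[0,0,1],0],[1,[0,0,1],0],[1,[0,0,1],0],[1,[0,0,0],0],[1,[-0.472,0.975,0],0]])

```text
time: 33.92
ee_pos: [0.6005, 0.0513, 0.2334]
eef_rot: [3.137, 0.165, -0.002]
wrist_force: [-0.2, 1.5, -0.9]
width: 0.0941
gripper_force: 0.0
```

Call:
drive_tool(increments=[[1,[-0.472,0.975,0],-0.0038],[1,[-0.472,0.975,0],-0.0038],[1,[-0.472,0.975,0],-0.0038],[1,[-0.472,0.975,0],-0.0038],[1,[-0.472,0.975,0],-0.0038]])

```text
time: 34.55
ee_pos: [0.5517, 0.1509, 0.2327]
eef_rot: [-3.142, 0.018, 0.005]
wrist_force: [0.2, 0.3, -1.0]
width: 0.0942
gripper_force: 0.0
```

Call:
drive_tool(increments=[[1,[-0.472,0.975,0],-0.0038],[1,[-0.472,0.975,0],-0.0038],[1,[-0.472,0.975,0],-0.0038],[1,[-0.472,0.975,0],0],[1,[-0.472,0.975,0],0]])

```text
time: 35.17
ee_pos: [0.5043, 0.2481, 0.2327]
eef_rot: [3.138, -0.13, -0.005]
wrist_force: [0.5, 0.1, -0.9]
width: 0.0941
gripper_force: 0.0
```

Call:
drive_tool(increments=[[1,[-0.472,0.975,0],0],[1,[-0.472,0.975,0],0],[1,[-0.472,0.975,0],0],[1,[-0.472,0.975,0],0],[1,[-0.472,0.975,0],0]])

```text
time: 35.8
ee_pos: [0.457, 0.3453, 0.2327]
eef_rot: [3.138, -0.13, -0.004]
wrist_force: [0.4, -0.5, -0.5]
width: 0.0943
gripper_force: 0.0
```

Call:
drive_tool(increments=[[1,[0,0,-0.5],0],[1,[0,0,-0.5],0],[1,[0,0,-0.5],0],[1,[0,0,0],0],[1,[0,0,0],0]])

```text
time: 36.42
ee_pos: [0.4594, 0.3438, 0.2044]
eef_rot: [-3.139, 0.132, -0.0]
wrist_force: [-0.1, 0.5, 0.6]
width: 0.0938
gripper_force: 0.0
```

Run:
```python
from h import *
held('w12');print(rects('w12',.081,.0895,(.43,.7,.12,.42)))
```

```text
36.42 tcp [459.4 343.8 204.4] yaw 175.17 w 93.8 f [-0.1  0.5  0.6]
  held d [ -1.3 -48.8] ([458.1, 295.0], [10.1, 21.4], -38.3, np.float64(136.4), 1102, '')
  held d [ 7.  49.2] ([466.4, 393.0], [10.0, 21.5], 29.1, np.float64(136.6), 1096, '')
[([459.6, 345.3], [25.9, 40.0], 85.7, np.float64(86.9), 1983, '')]
```

Call:
drive_tool(increments=[[1,[0,0,-1],0],[1,[0,0,-1],0],[0,[0,0,0],0],[0,[0,0,0],0],[0,[0,0,0],0]])

```text
time: 37.1
ee_pos: [0.4597, 0.3445, 0.1658]
eef_rot: [-3.137, 0.131, -0.003]
wrist_force: [0.6, -0.5, 0.6]
width: 0.0675
gripper_force: 0.0
```

Call:
drive_tool(increments=[[0,[0,0,0],0],[0,[0,0,0],0],[0,[0,0,0],0],[0,[0,0,0.5],0],[0,[0,0,1],0]])

```text
time: 37.72
ee_pos: [0.4584, 0.3436, 0.1932]
eef_rot: [3.136, -0.131, -0.005]
wrist_force: [1.4, 1.0, -1.3]
width: 0.04
gripper_force: 20.0
```

Call:
drive_tool(increments=[[0,[0,0,1],0],[0,[0,0,1],0],[0,[0,0,1],0],[0,[0,0,1],0],[0,[0.597,-0.962,0],0]])

```text
time: 38.35
ee_pos: [0.4711, 0.3259, 0.2769]
eef_rot: [-3.137, 0.127, -0.005]
wrist_force: [0.4, 0.2, -2.6]
width: 0.0397
gripper_force: 20.0
```

Call:
drive_tool(increments=[[0,[0.597,-0.962,0],0.0038],[0,[0.597,-0.962,0],0.0038],[0,[0.597,-0.962,0],0.0038],[0,[0.597,-0.962,0],0.0038],[0,[0.597,-0.962,0],0.0038]])

```text
time: 38.98
ee_pos: [0.5309, 0.2279, 0.2742]
eef_rot: [3.141, 0.057, -0.001]
wrist_force: [-0.8, 0.3, -3.2]
width: 0.0396
gripper_force: 20.0
```

Call:
drive_tool(increments=[[0,[0.597,-0.962,0],0.0038],[0,[0.597,-0.962,0],0.0038],[0,[0.597,-0.962,0],0.0038],[0,[0.597,-0.962,0],0],[0,[0.597,-0.962,0],0]])

```text
time: 39.6
ee_pos: [0.5909, 0.1315, 0.2743]
eef_rot: [3.137, 0.169, -0.0]
wrist_force: [0.1, -0.7, -2.6]
width: 0.04
gripper_force: 20.0
```

Call:
drive_tool(increments=[[0,[0.597,-0.962,0],0],[0,[0.597,-0.962,0],0],[0,[0.597,-0.962,0],0],[0,[0.597,-0.962,0],0],[0,[0.597,-0.962,0],0]])

```text
time: 40.22
ee_pos: [0.651, 0.035, 0.2742]
eef_rot: [3.137, 0.169, -0.0]
wrist_force: [0.1, -0.3, -2.5]
width: 0.0396
gripper_force: 20.0
```

Call:
drive_tool(increments=[[0,[0,0,-0.9],0],[0,[0,0,-0.9],0],[0,[0,0,-0.9],0],[0,[0,0,0],0],[0,[0,0,0],0]])

```text
time: 40.85
ee_pos: [0.6501, 0.0368, 0.2205]
eef_rot: [3.137, 0.17, 0.001]
wrist_force: [0.1, 0.3, -2.2]
width: 0.0397
gripper_force: 20.0
```

Run:
```python
from h import *
held('w13')
```

```text
40.85 tcp [650.1  36.8 220.5] yaw 6.2 w 39.7 f [ 0.1  0.3 -2.2]
  held d [0.2 0.3] ([650.3, 37.1], [26.7, 64.1], -83.8, np.float64(143.4), 5079, '')
```

Call:
drive_tool(increments=[[0,[0.02,-0.02,-0.6],0],[0,[0,0,-0.6],0],[0,[0,0,-0.5],0],[0,[0,0,0],0],[0,[0,0,0],0]])

```text
time: 41.52
ee_pos: [0.6506, 0.0359, 0.1864]
eef_rot: [3.137, 0.169, -0.0]
wrist_force: [-0.6, 0.4, -2.8]
width: 0.0397
gripper_force: 20.0
```

Call:
drive_tool(increments=[[0,[0,0,-0.7],0],[0,[0,0,0],0],[1,[0,0,0],0],[1,[0,0,0],0],[1,[0,0,0],0]])

```text
time: 42.15
ee_pos: [0.6506, 0.0358, 0.1726]
eef_rot: [3.137, 0.169, 0.001]
wrist_force: [1.0, -0.8, 0.4]
width: 0.0664
gripper_force: 0.0
```

Call:
drive_tool(increments=[[1,[0,0,1],0],[1,[0,0,1],0],[1,[0,0,1],0],[1,[-0.944,-0.644,0.35],0],[1,[-0.944,-0.644,0.35],0]])

```text
time: 42.78
ee_pos: [0.6128, 0.0099, 0.2486]
eef_rot: [3.136, 0.169, 0.004]
wrist_force: [-0.7, -0.4, 0.4]
width: 0.0936
gripper_force: 0.0
```

Call:
drive_tool(increments=[[1,[-0.944,-0.644,0.35],0],[1,[-0.944,-0.644,0.35],0],[1,[-0.944,-0.644,0.35],0],[1,[-0.944,-0.644,0.35],0],[1,[-0.944,-0.644,0.35],0]])

```text
time: 43.4
ee_pos: [0.5179, -0.0547, 0.2834]
eef_rot: [3.136, 0.169, 0.004]
wrist_force: [-0.4, -0.2, 0.2]
width: 0.094
gripper_force: 0.0
```

Call:
drive_tool(increments=[[1,[-0.944,-0.644,0.35],0],[1,[-0.944,-0.644,0.35],0],[1,[0,0,0],0],[1,[0,0,0],0],[1,[0,0,0],0]])

```text
time: 44.02
ee_pos: [0.481, -0.0796, 0.2951]
eef_rot: [-3.137, -0.17, 0.0]
wrist_force: [0.4, -1.0, 0.6]
width: 0.094
gripper_force: 0.0
```

Run:
```python
from h import *
held('w14'); grab('top','t14')
for t in('w14','t14'):
    print('mods');[print(' ',r) for r in rects(t,.088,.1,(.45,.7,-.05,.1))]
    print('stops');[print(' ',r) for r in rects(t,.084,.099,(.38,.58,-.25,-.1))]
    print('die');[print(' ',r) for r in rects(t,.021,.031,(.35,.6,-.27,-.1),100,3)]
    print('scr');[print(' ',r) for r in rects(t,.040,.050,(.55,.75,-.27,-.05),20)]; [print(' ',r) for r in rects(t,.003,.0095,(.55,.75,-.27,-.05),80,5)]
    print('holder');[print(' ',r) for r in rects(t,.022,.03,(.48,.68,-.42,-.29),80,3)];[print(' ',r) for r in rects(t,.003,.010,(.48,.68,-.42,-.29),80,5)]
```

```text
44.02 tcp [481.  -79.6 295.1] yaw 6.2 w 94.0 f [ 0.4 -1.   0.6]
  held d [-2.5 49.6] ([478.5, -30.0], [10.2, 21.4], 39.6, np.float64(227.2), 1101, '')
  held d [  8.3 -48.2] ([489.3, -127.8], [10.1, 21.4], -28.0, np.float64(227.0), 1096, '')
mods
  ([637.8, 34.2], [1.7, 39.5], -82.7, np.float64(90.6), 119, 'EDGE')
  ([609.3, 32.6], [26.6, 40.3], -83.6, np.float64(94.8), 1630, '')
  ([570.6, 27.5], [25.8, 40.5], -83.7, np.float64(94.8), 1441, '')
  ([530.3, 23.8], [25.4, 40.5], -83.7, np.float64(94.8), 1251, '')
  ([491.6, 19.5], [26.1, 40.5], -83.6, np.float64(94.8), 1186, '')
stops
  ([510.5, -179.4], [12.2, 50.0], 83.4, np.float64(92.8), 796, '')
  ([439.8, -153.1], [12.5, 15.5], 85.0, np.float64(92.5), 233, '')
die
  ([473.2, -175.8], [90.7, 150.6], -7.0, np.float64(26.7), 7528, '')
scr
  ([591.4, -132.9], [18.1, 75.0], -69.3, np.float64(45.7), 1469, '')
  ([603.7, -164.7], [70.1, 167.4], -73.4, np.float64(5.9), 6483, '')
holder
  ([613.4, -339.5], [52.1, 70.7], -3.0, np.float64(26.9), 2735, 'EDGE')
  ([569.3, -356.4], [100.9, 164.3], -3.5, np.float64(6.9), 5971, 'EDGE')
mods
  ([649.8, 38.2], [26.1, 39.7], -83.6, np.float64(93.9), 147, '')
  ([608.7, 34.7], [26.6, 39.3], -82.6, np.float64(93.9), 147, '')
  ([570.0, 29.8], [26.1, 39.9], -83.7, np.float64(93.4), 149, '')
  ([529.9, 25.9], [26.1, 40.0], -85.2, np.float64(93.9), 150, '')
  ([490.7, 21.6], [25.9, 40.1], -83.8, np.float64(93.8), 144, '')
stops
  ([434.1, -166.9], [6.3, 47.9], 81.8, np.float64(91.6), 47, '')
die
  ([416.7, -166.5], [38.0, 90.7], 81.9, np.float64(25.2), 376, '')
scr
  ([601.8, -157.7], [13.9, 14.3], -76.6, np.float64(44.8), 21, '')
  ([583.2, -100.7], [12.8, 23.6], -27.1, np.float64(45.4), 33, '')
  ([651.0, -160.1], [197.7, 219.7], 90.0, np.float64(4.7), 743, '')
holder
  ([611.3, -354.8], [70.9, 86.6], 86.6, np.float64(25.6), 786, '')
  ([581.0, -349.6], [98.0, 220.1], 33.8, np.float64(5.6), 581, '')
```

View pics/w14.png

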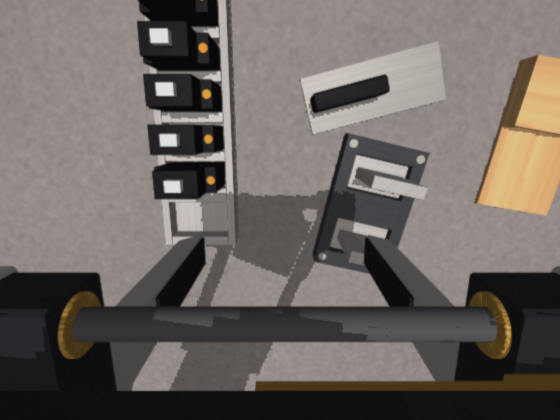

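All five modules are seated (tops at 94 mm over the bench). The scraper has been knocked aside and its handle is now at px (350,92), to be put away later. Next is the near end stop.

Call:
drive_tool(increments=[[1,[-0.441,-0.913,0],-0.0074],[1,[-0.441,-0.913,0],-0.0074],[1,[-0.441,-0.913,0],-0.0074],[1,[-0.441,-0.913,0],-0.0074],[1,[-0.441,-0.913,0],-0.0074]])

```text
time: 44.75
ee_pos: [0.4365, -0.1717, 0.2949]
eef_rot: [-3.135, 0.198, 0.001]
wrist_force: [0.3, -0.4, -1.0]
width: 0.0939
gripper_force: 0.0
```

Call:
drive_tool(increments=[[1,[0,0,-1],0],[1,[0,0,-1],0],[1,[0,0,-1],0],[1,[0,0,-1],0],[1,[0,0,0],0]])

```text
time: 45.38
ee_pos: [0.4359, -0.1707, 0.2133]
eef_rot: [-3.134, 0.195, 0.007]
wrist_force: [-0.2, -0.3, 1.1]
width: 0.0938
gripper_force: 0.0
```

Run:
```python
from h import *
held('w15')
print(rects('w15',.084,.099,(.38,.58,-.25,-.1)),rects('w15',.021,.031,(.35,.6,-.27,-.1),100,3))
```

```text
45.38 tcp [ 435.9 -170.7  213.3] yaw 172.86 w 93.8 f [-0.2 -0.3  1.1]
  held d [ 8.7 48.9] ([444.6, -121.8], [10.0, 21.4], 27.5, np.float64(145.3), 1104, '')
  held d [ -3.5 -48.8] ([432.4, -219.5], [10.0, 21.2], -41.7, np.float64(145.4), 1095, '')
[([510.6, -179.5], [11.8, 49.7], 82.9, np.float64(92.8), 1690, ''), ([437.5, -170.4], [12.9, 50.0], 82.2, np.float64(92.8), 1530, '')] [([583.3, -136.2], [2.9, 73.7], -68.3, np.float64(26.2), 463, 'EDGE'), ([473.5, -175.7], [90.3, 150.4], -6.9, np.float64(26.7), 14665, '')]
```

Call:
drive_tool(increments=[[1,[0,0,-1],0],[1,[0,0,-1],0],[1,[0,0,-1],0],[1,[0,0,-0.2],0],[0,[0,0,0],0]])

```text
time: 46.05
ee_pos: [0.4371, -0.1715, 0.1523]
eef_rot: [3.135, -0.196, 0.002]
wrist_force: [-0.5, 0.5, -0.2]
width: 0.0874
gripper_force: 0.0
```

Call:
drive_tool(increments=[[0,[0,0,0],0],[0,[0,0,0],0],[0,[0,0,0],0],[0,[0,0,0],0],[0,[0,0,0],0]])

```text
time: 46.68
ee_pos: [0.4366, -0.1713, 0.1516]
eef_rot: [-3.135, 0.196, -0.0]
wrist_force: [-1.5, 1.0, 2.0]
width: 0.0503
gripper_force: 20.0
```

Call:
drive_tool(increments=[[0,[0,0,0.4],0],[0,[0,0,0.7],0],[0,[0,0,0.9],0],[0,[0,0,0.9],0],[0,[0,0,0.9],0]])

```text
time: 47.3
ee_pos: [0.4366, -0.1714, 0.2288]
eef_rot: [3.135, -0.196, 0.001]
wrist_force: [-0.6, 0.1, -1.6]
width: 0.0499
gripper_force: 20.0
```

Run:
```python
from h import *
held('w16')
```

```text
47.3 tcp [ 436.6 -171.4  228.8] yaw 172.83 w 49.9 f [-0.6  0.1 -1.6]
  held d [0.6 0.3] ([437.2, -171.1], [18.6, 74.2], 82.7, np.float64(168.9), 5450, '')
```

Call:
drive_tool(increments=[[0,[0.025,0.924,0],0.0037],[0,[0.025,0.924,0],0.0037],[0,[0.025,0.924,0],0.0037],[0,[0.025,0.924,0],0.0037],[0,[0.025,0.924,0],0.0037]])

```text
time: 47.98
ee_pos: [0.4384, -0.0768, 0.2262]
eef_rot: [-3.141, 0.009, 0.003]
wrist_force: [-0.2, 0.2, -2.1]
width: 0.0496
gripper_force: 20.0
```

Call:
drive_tool(increments=[[0,[0.025,0.924,0],0.0037],[0,[0.025,0.924,0],0.0037],[0,[0.025,0.924,0],0.0037],[0,[0.025,0.924,0],0.0037],[0,[0.025,0.924,0],0.0037]])

```text
time: 48.6
ee_pos: [0.4405, 0.0154, 0.2262]
eef_rot: [-3.136, -0.173, 0.004]
wrist_force: [0.1, 0.5, -2.2]
width: 0.0499
gripper_force: 20.0
```

Call:
drive_tool(increments=[[0,[0,0,-0.9],0],[0,[0,0,-0.9],0],[0,[0,0,0],0],[0,[0,0,0],0],[0,[0,0,0],0]])

```text
time: 49.22
ee_pos: [0.4419, 0.0137, 0.1921]
eef_rot: [3.137, 0.169, 0.002]
wrist_force: [0.1, 0.6, -1.6]
width: 0.0496
gripper_force: 20.0
```

Run:
```python
from h import *
held('w17')
p,d,i=load('w17'); X=cloud(d,i); z=X[...,2]
print(rects('w17',.055,.075,(.41,.50,-.05,.07),20)) 
a=cv2.resize(p[150:400,180:400],None,fx=2.6,fy=2.4,interpolation=cv2.INTER_CUBIC); cv2.imwrite('pics/w17b.png',a[:,:,::-1])
```

```text
49.23 tcp [441.9  13.7 192.1] yaw 6.18 w 49.6 f [ 0.1  0.6 -1.6]
  held d [1.  0.4] ([442.9, 14.1], [18.1, 74.0], -83.8, np.float64(132.2), 5445, '')
[([488.1, 46.1], [6.8, 24.0], 4.7, np.float64(65.1), 375, ''), ([491.1, -7.0], [6.8, 18.3], 5.7, np.float64(65.1), 289, ''), ([449.0, 14.6], [24.2, 60.0], -84.0, np.float64(63.5), 2249, '')]
```

View pics/w17b.png

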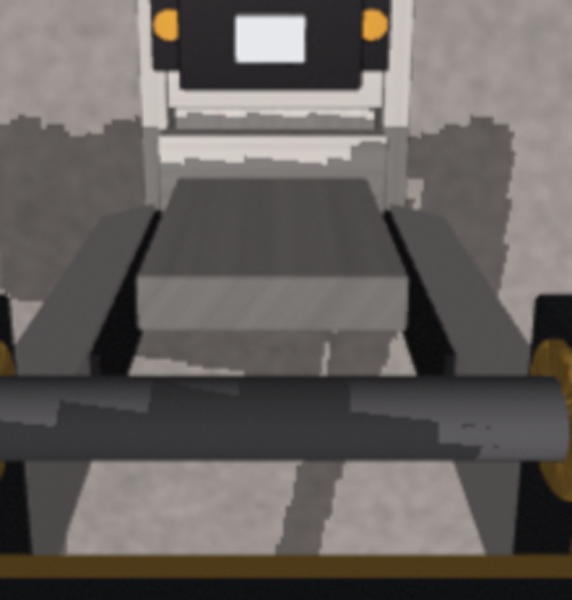

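View: stop is held upright (web at 270,300), foot centred between the rails in the near pocket. Lowering.

Call:
drive_tool(increments=[[0,[-0.03,0,-0.5],0],[0,[0,0,-0.5],0],[0,[0,0,-0.6],0],[0,[0,0,0],0],[0,[0,0,0],0]])

```text
time: 49.9
ee_pos: [0.4409, 0.0135, 0.1592]
eef_rot: [3.137, 0.169, -0.001]
wrist_force: [-0.6, 0.1, -1.4]
width: 0.0498
gripper_force: 20.0
```

Call:
drive_tool(increments=[[0,[0,0,-0.57],0],[0,[0,0,0],0],[1,[0,0,0],0],[1,[0,0,0],0],[1,[0,0,0],0]])

```text
time: 50.52
ee_pos: [0.4411, 0.0134, 0.1482]
eef_rot: [3.137, 0.169, 0.001]
wrist_force: [0.0, 1.2, -0.1]
width: 0.0766
gripper_force: 0.0
```

Call:
drive_tool(increments=[[1,[0,0,0.5],0],[1,[0,0,1],0],[1,[0,0,1],0],[1,[0,0,1],0],[1,[0,0,0],0]])

```text
time: 51.15
ee_pos: [0.442, 0.0134, 0.2203]
eef_rot: [3.136, 0.169, 0.008]
wrist_force: [0.2, -0.7, -0.0]
width: 0.0939
gripper_force: 0.0
```

Call:
drive_tool(increments=[[1,[0.346,-0.968,0],-0.0037],[1,[0.346,-0.968,0],-0.0037],[1,[0.346,-0.968,0],-0.0037],[1,[0.346,-0.968,0],-0.0037],[1,[0.346,-0.968,0],-0.0037]])

```text
time: 51.78
ee_pos: [0.4757, -0.0843, 0.2175]
eef_rot: [-3.141, 0.016, 0.001]
wrist_force: [-1.1, 0.1, -0.1]
width: 0.094
gripper_force: 0.0
```

Call:
drive_tool(increments=[[1,[0.346,-0.968,0],-0.0037],[1,[0.346,-0.968,0],-0.0037],[1,[0.346,-0.968,0],-0.0037],[1,[0.346,-0.968,0],-0.0037],[1,[0.346,-0.968,0],-0.0037]])

```text
time: 52.4
ee_pos: [0.5106, -0.1815, 0.2179]
eef_rot: [3.135, -0.199, 0.0]
wrist_force: [-0.5, 0.0, -0.1]
width: 0.0939
gripper_force: 0.0
```

Call:
drive_tool(increments=[[1,[0,0,0],0],[1,[0,0,0],0],[1,[0,0,0],0],[1,[0,0,0],0],[1,[0,0,0],0]])

```text
time: 53.02
ee_pos: [0.5101, -0.1798, 0.218]
eef_rot: [3.135, -0.195, 0.0]
wrist_force: [-0.0, -0.5, -0.2]
width: 0.094
gripper_force: 0.0
```

Run:
```python
from h import *
held('w18'); grab('top','t18')
print(rects('w18',.084,.099,(.38,.58,-.25,-.1)))
print(rects('t18',.08,.099,(.40,.48,-.05,.08),20))
for t in('w18','t18'):
    print('scr');[print(' ',r) for r in rects(t,.040,.050,(.55,.75,-.27,-.05),20)]
```

```text
53.02 tcp [ 510.1 -179.8  218. ] yaw 172.87 w 94.0 f [-0.  -0.5 -0.2]
  held d [ 9.1 48.5] ([519.2, -131.3], [9.9, 21.2], 27.2, np.float64(149.9), 1094, '')
  held d [ -3.1 -48.9] ([507.0, -228.7], [10.0, 21.0], -41.8, np.float64(150.0), 1103, '')
[([510.6, -179.6], [12.6, 49.8], 83.3, np.float64(92.7), 1452, '')]
[([478.3, 23.1], [2.6, 35.0], -89.9, np.float64(93.6), 22, ''), ([440.6, 16.7], [11.8, 48.5], -84.0, np.float64(87.7), 96, '')]
scr
  ([591.4, -132.9], [18.2, 74.9], -69.4, np.float64(45.7), 2350, '')
scr
  ([590.3, -130.5], [18.0, 73.6], -69.2, np.float64(44.1), 181, '')
```

Call:
drive_tool(increments=[[1,[0,0,-1],0],[1,[0,0,-1],0],[1,[0,0,-1],0],[1,[0,0,-0.33],0],[0,[0,0,0],0]])

```text
time: 53.75
ee_pos: [0.5101, -0.1801, 0.1512]
eef_rot: [-3.135, 0.196, 0.001]
wrist_force: [-0.0, -0.4, -0.5]
width: 0.0871
gripper_force: 0.0
```

Call:
drive_tool(increments=[[0,[0,0,0],0],[0,[0,0,0],0],[0,[0,0,0],0],[0,[0,0,0],0],[0,[0,0,0],0]])

```text
time: 54.38
ee_pos: [0.5103, -0.1802, 0.1516]
eef_rot: [3.135, -0.196, 0.001]
wrist_force: [-0.3, 1.0, 1.1]
width: 0.0498
gripper_force: 20.0
```

Call:
drive_tool(increments=[[0,[0,0,0.4],0],[0,[0,0,1],0],[0,[0,0,1],0],[0,[0,0,1],0],[0,[0,0,1],0]])

```text
time: 55.0
ee_pos: [0.5099, -0.1801, 0.2399]
eef_rot: [-3.135, 0.196, 0.001]
wrist_force: [0.1, -1.2, -1.8]
width: 0.0496
gripper_force: 20.0
```

Call:
drive_tool(increments=[[0,[0,0,1],0],[0,[0.79,0.923,0],0.0031],[0,[0.79,0.923,0],0.0031],[0,[0.79,0.923,0],0.0031],[0,[0.79,0.923,0],0.0031]])

```text
time: 55.62
ee_pos: [0.5736, -0.1057, 0.2592]
eef_rot: [3.141, -0.073, -0.001]
wrist_force: [-0.2, 0.1, -2.3]
width: 0.0498
gripper_force: 20.0
```

Call:
drive_tool(increments=[[0,[0.79,0.923,0],0.0031],[0,[0.79,0.923,0],0.0031],[0,[0.79,0.923,0],0.0031],[0,[0.79,0.923,0],0.0031],[0,[0.79,0.923,0],0.0031]])

```text
time: 56.25
ee_pos: [0.6532, -0.0128, 0.2591]
eef_rot: [3.14, 0.081, -0.001]
wrist_force: [-0.2, 0.1, -1.6]
width: 0.0496
gripper_force: 20.0
```

Call:
drive_tool(increments=[[0,[0.79,0.923,0],0.0031],[0,[0.79,0.923,0],0.0031],[0,[0.79,0.923,0],0.0031],[0,[0,0,-1],0],[0,[0,0,-1],0]])

```text
time: 56.88
ee_pos: [0.7002, 0.0422, 0.2183]
eef_rot: [3.137, 0.172, -0.0]
wrist_force: [0.1, 0.8, -1.5]
width: 0.0503
gripper_force: 20.0
```

Call:
drive_tool(increments=[[0,[0,0,-1],0],[0,[0,0,0],0],[0,[0,0,0],0],[0,[0,0,0],0],[0,[0,0,0],0]])

```text
time: 57.5
ee_pos: [0.7001, 0.0413, 0.2006]
eef_rot: [3.137, 0.17, 0.003]
wrist_force: [0.5, -0.2, -1.6]
width: 0.0503
gripper_force: 20.0
```

Run:
```python
from h import *
held('w19')
print(rects('w19',.052,.075,(.67,.76,-.03,.10),20)) 
print(rects('w19',.025,.036,(.6,.78,-.05,.12),50,3))
```

```text
57.5 tcp [700.1  41.3 200.6] yaw 6.22 w 50.3 f [ 0.5 -0.2 -1.6]
  held d [0.8 0.4] ([700.9, 41.7], [18.7, 73.9], -83.8, np.float64(140.5), 5451, '')
[([759.1, -19.1], [1.6, 15.8], 89.9, np.float64(55.5), 44, ''), ([706.5, 42.3], [24.9, 60.2], -84.0, np.float64(71.7), 1965, '')]
[([768.3, -2.3], [3.8, 25.8], 37.6, np.float64(30.8), 80, ''), ([770.0, -31.7], [4.6, 23.8], -44.2, np.float64(30.6), 109, ''), ([707.1, 42.0], [47.8, 80.1], -83.5, np.float64(30.8), 1911, ''), ([624.7, 70.7], [4.7, 17.4], 4.3, np.float64(30.8), 107, ''), ([633.0, -3.4], [5.6, 16.8], 3.9, np.float64(30.9), 118, '')]
```

Call:
drive_tool(increments=[[0,[0,-0.02,-0.7],0],[0,[0,0,-0.7],0],[0,[0,0,-0.6],0],[0,[0,0,0],0],[0,[0,0,0],0]])

```text
time: 58.18
ee_pos: [0.6996, 0.041, 0.1593]
eef_rot: [3.137, 0.171, -0.001]
wrist_force: [-0.5, 0.6, -2.0]
width: 0.0501
gripper_force: 20.0
```

Call:
drive_tool(increments=[[0,[0,0,-0.58],0],[0,[0,0,0],0],[1,[0,0,0],0],[1,[0,0,0],0],[1,[0,0,0],0]])

```text
time: 58.8
ee_pos: [0.6998, 0.041, 0.148]
eef_rot: [3.137, 0.171, 0.001]
wrist_force: [-0.3, -0.3, 0.5]
width: 0.0762
gripper_force: 0.0
```

Call:
drive_tool(increments=[[1,[0,0,0.6],0],[1,[0,0,1],0],[1,[0,0,1],0],[1,[0,0,1],0],[1,[0,0,0.5],0]])

```text
time: 59.42
ee_pos: [0.7003, 0.041, 0.2328]
eef_rot: [3.137, 0.171, 0.006]
wrist_force: [0.7, -0.5, -0.4]
width: 0.0942
gripper_force: 0.0
```

Call:
drive_tool(increments=[[1,[-0.7,-0.97,0.2],0],[1,[-0.7,-0.97,0.2],0],[1,[-0.7,-0.97,0.2],0],[1,[-0.7,-0.97,0.2],0],[1,[-0.7,-0.97,0.2],0]])

```text
time: 60.05
ee_pos: [0.6288, -0.0572, 0.25]
eef_rot: [3.137, 0.17, 0.0]
wrist_force: [0.1, 0.1, -0.9]
width: 0.0942
gripper_force: 0.0
```

Call:
drive_tool(increments=[[1,[-0.7,-0.97,0.2],0],[1,[-0.7,-0.97,0.2],0],[1,[-0.7,-0.97,0.2],0],[1,[-0.7,-0.97,0.2],0],[1,[-0.7,-0.97,0.2],0]])

```text
time: 60.68
ee_pos: [0.5587, -0.1543, 0.27]
eef_rot: [3.137, 0.17, 0.0]
wrist_force: [0.2, 0.6, -0.3]
width: 0.0937
gripper_force: 0.0
```

Call:
drive_tool(increments=[[1,[-0.7,-0.97,0.2],0],[1,[-0.7,-0.97,0.2],0],[1,[-0.7,-0.97,0.2],0],[1,[-0.7,-0.97,0.2],0],[1,[-0.7,-0.97,0.2],0]])

```text
time: 61.3
ee_pos: [0.4886, -0.2511, 0.29]
eef_rot: [3.137, 0.17, 0.0]
wrist_force: [-0.0, -0.5, 0.2]
width: 0.0939
gripper_force: 0.0
```

Call:
drive_tool(increments=[[0.35,[0,0,0],0],[0.35,[0,0,0],0],[0.35,[0,0,0],0],[0.35,[0,0,0],0],[0.35,[0,0,0],0]])

```text
time: 61.92
ee_pos: [0.49, -0.2496, 0.2896]
eef_rot: [-3.137, -0.172, 0.0]
wrist_force: [-0.7, -0.9, -0.2]
width: 0.0473
gripper_force: 0.0
```

Run:
```python
from h import *
held('w20'); grab('top','t20')
for t in('w20','t20'):
    print('scr');[print(' ',r) for r in rects(t,.040,.050,(.54,.75,-.27,-.05),20)]; [print(' ',r) for r in rects(t,.003,.009,(.54,.75,-.27,-.05),300,3)]
    print('holder');[print(' ',r) for r in rects(t,.022,.031,(.48,.68,-.42,-.29),80,3)];[print(' ',r) for r in rects(t,.004,.010,(.46,.60,-.42,-.29),300)]
print('stop b',rects('t20',.081,.099,(.675,.75,-.05,.1),20));print('a',rects('t20',.081,.099,(.40,.465,-.05,.08),20));print(rects('t20',.089,.099,(.45,.69,-.05,.1),20))
```

```text
61.92 tcp [ 490.  -249.6  289.6] yaw 6.28 w 47.3 f [-0.7 -0.9 -0.2]
  held d [-0.3 26.4] ([489.7, -223.2], [9.7, 21.8], 39.5, np.float64(221.7), 821, '')
  held d [  5.7 -25.2] ([495.7, -274.8], [9.8, 21.3], -28.7, np.float64(221.7), 813, '')
scr
  ([591.5, -133.3], [18.8, 74.8], -69.3, np.float64(45.6), 1604, '')
  ([602.6, -161.8], [67.1, 155.9], -69.8, np.float64(5.9), 6606, '')
holder
  ([612.4, -357.7], [70.5, 87.1], 86.4, np.float64(26.9), 6349, '')
  ([537.4, -352.8], [86.7, 100.6], -3.8, np.float64(7.0), 6198, '')
scr
  ([590.4, -131.0], [17.9, 74.4], -69.1, np.float64(44.2), 186, '')
  ([613.0, -164.7], [135.9, 219.5], -82.8, np.float64(4.9), 867, '')
holder
  ([611.0, -355.1], [70.8, 87.8], 86.9, np.float64(25.7), 787, '')
stop b [([699.1, 43.5], [12.9, 49.6], -82.0, np.float64(87.6), 99, '')]
a [([440.6, 16.6], [11.8, 48.6], -83.9, np.float64(87.8), 97, '')]
[([649.7, 38.4], [26.8, 39.8], -84.2, np.float64(93.5), 140, ''), ([608.3, 34.8], [26.2, 39.9], -84.5, np.float64(94.0), 146, ''), ([569.8, 29.8], [26.0, 39.5], -82.9, np.float64(94.1), 142, ''), ([529.8, 26.0], [26.1, 39.8], -83.9, np.float64(93.9), 144, ''), ([490.6, 21.6], [25.7, 40.0], -83.7, np.float64(93.9), 145, '')]
```

View pics/w20.png

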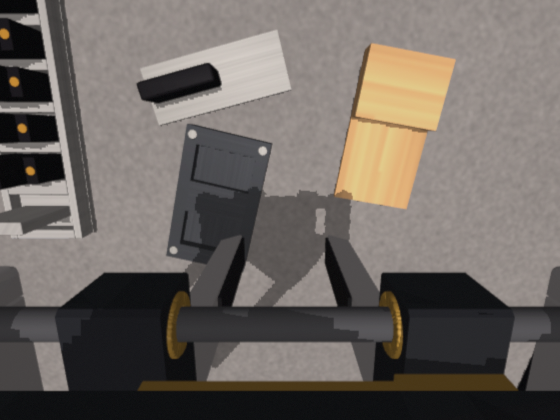

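Both stops are seated (tops 88 mm). View: scraper handle at px (180,82) with working edge to the right (285,60), holder at (395,125) with its mouth facing the robot. Rotating to grip the handle.

Call:
drive_tool(increments=[[0.35,[0.438,0.436,0],0.0242],[0.35,[0.438,0.436,0],0.0242],[0.35,[0.438,0.436,0],0.0242],[0.35,[0.438,0.436,0],0.0242],[0.35,[0.438,0.436,0],0.0242]])

```text
time: 62.65
ee_pos: [0.5339, -0.2061, 0.2897]
eef_rot: [2.846, 1.33, 0.0]
wrist_force: [-0.3, -0.5, -0.1]
width: 0.033
gripper_force: 0.0
```

Call:
drive_tool(increments=[[0.35,[0.438,0.436,0],0.0242],[0.35,[0.438,0.436,0],0.0242],[0.35,[0.438,0.436,0],0.0242],[0.35,[0.438,0.436,0],0.0242],[0.35,[0.438,0.436,0],0.0242]])

```text
time: 63.28
ee_pos: [0.5777, -0.1625, 0.2896]
eef_rot: [-2.15, -2.291, -0.0]
wrist_force: [1.1, -0.6, -0.5]
width: 0.0321
gripper_force: 0.0
```

Call:
drive_tool(increments=[[0.35,[0.438,0.436,0],0.0242],[0.35,[0.438,0.436,0],0.0242],[0.35,[0,0,-1],0],[0.35,[0,0,-1],0],[0.35,[0,0,-1],0]])

```text
time: 63.9
ee_pos: [0.595, -0.1452, 0.2291]
eef_rot: [1.784, 2.586, 0.0]
wrist_force: [-0.5, 0.5, -0.0]
width: 0.0329
gripper_force: 0.0
```

Call:
drive_tool(increments=[[0.35,[0,0,-1],0],[0.35,[0,0,-1],0],[0.35,[0,0,0],0],[0.35,[0,0,0],0],[0.35,[0,0,0],0]])

```text
time: 64.53
ee_pos: [0.5954, -0.1456, 0.1911]
eef_rot: [1.783, 2.584, 0.001]
wrist_force: [0.1, -0.5, 0.7]
width: 0.033
gripper_force: 0.0
```

Run:
```python
from h import *
held('w21')
p,d,i=load('w21')
for t in('w21',):
    print('scr');[print(' ',r) for r in rects(t,.038,.050,(.52,.7,-.27,-.05),20)]; [print(' ',r) for r in rects(t,.002,.009,(.54,.75,-.27,-.05),300,3)]
```

```text
64.53 tcp [ 595.4 -145.6  191.1] yaw 110.77 w 33.0 f [ 0.1 -0.5  0.7]
  held d [-18.4  -3.3] ([577.0, -148.9], [9.5, 21.2], -34.1, np.float64(123.1), 732, '')
  held d [16.6  9.9] ([612.0, -135.7], [9.6, 21.7], 77.1, np.float64(123.3), 719, '')
scr
  ([592.0, -132.1], [17.6, 73.8], -69.6, np.float64(45.7), 2377, '')
  ([601.8, -154.9], [100.3, 168.9], -84.6, np.float64(5.9), 8308, '')
```

View pics/w21.png

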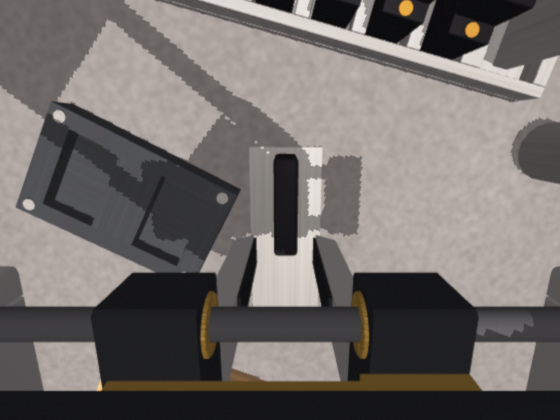

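Call:
drive_tool(increments=[[0.35,[0,0,-1],0],[0.35,[0,0,-1],0],[0.35,[0,0,-1],0],[0.35,[0,0,-0.7],0],[0.35,[0,0,-0.4],0]], grip_force=35)

```text
time: 65.2
ee_pos: [0.5946, -0.1453, 0.1067]
eef_rot: [-1.784, -2.585, 0.0]
wrist_force: [-1.0, -0.7, -0.4]
width: 0.0329
gripper_force: 0.0
```

Call:
drive_tool(increments=[[0,[0,0,0],0],[0,[0,0,0],0],[0,[0,0,0],0],[0,[0,0,0],0],[0,[0,0,0],0]])

```text
time: 65.82
ee_pos: [0.5953, -0.1454, 0.1084]
eef_rot: [1.784, 2.584, 0.001]
wrist_force: [0.6, 0.0, 1.3]
width: 0.0175
gripper_force: 35.0
```

Call:
drive_tool(increments=[[0,[0,0,0.5],0],[0,[0,0,1],0],[0,[0,0,1],0],[0,[0,0,1],0],[0,[0,0,0],0]])

```text
time: 66.45
ee_pos: [0.5961, -0.1458, 0.1813]
eef_rot: [1.781, 2.581, 0.003]
wrist_force: [0.5, 0.3, -2.7]
width: 0.0177
gripper_force: 35.0
```

Run:
```python
from h import *
held('w22'); grab('scene','s22')
```

```text
66.45 tcp [ 596.1 -145.8  181.3] yaw 110.77 w 17.7 f [ 0.5  0.3 -2.7]
  held d [-6.8 13.6] ([589.3, -132.2], [40.1, 69.5], -51.4, np.float64(118.5), 6199, '')
```

Call:
drive_tool(increments=[[0,[-0.647,-0.921,0],0.0166],[0,[-0.647,-0.921,0],0.0166],[0,[-0.647,-0.921,0],0.0166],[0,[-0.647,-0.921,0],0.0166],[0,[-0.647,-0.921,0],0.0166]])

```text
time: 67.18
ee_pos: [0.529, -0.2377, 0.1761]
eef_rot: [-1.052, -2.957, -0.001]
wrist_force: [-0.3, -1.2, -2.4]
width: 0.0176
gripper_force: 35.0
```

Call:
drive_tool(increments=[[0,[-0.647,-0.921,0],0.0166],[0,[-0.647,-0.921,0],0.0166],[0,[-0.647,-0.921,0],0.0166],[0,[-0.647,-0.921,0],0.0166],[0,[-0.647,-0.921,0],0.0166]])

```text
time: 67.8
ee_pos: [0.4644, -0.3297, 0.1762]
eef_rot: [-0.254, -3.129, -0.003]
wrist_force: [0.9, -1.0, -1.1]
width: 0.0177
gripper_force: 35.0
```

Call:
drive_tool(increments=[[0,[-0.647,-0.921,0],0.0162],[0,[0,0,-0.9],0],[0,[0,0,-0.9],0],[0,[0,0,0],0],[0,[0,0,0],0]])

```text
time: 68.42
ee_pos: [0.4528, -0.3473, 0.1412]
eef_rot: [-0.099, -3.139, -0.001]
wrist_force: [0.5, -0.5, -2.3]
width: 0.0179
gripper_force: 35.0
```

Run:
```python
from h import *
held('w23'); grab('scene','s23'); grab('top','t23')
a=cv2.resize(load('t23')[0][150:310,340:500],(480,480),interpolation=cv2.INTER_CUBIC)
b=cv2.resize(load('s23')[0][200:360,90:290],(600,480),interpolation=cv2.INTER_CUBIC)[:, :320+0]
c=cv2.resize(load('s23')[0][220:340,110:230],(320,480),interpolation=cv2.INTER_CUBIC)
cv2.imwrite('pics/v23.png',np.hstack([a,b])[:,:,::-1])
for t in('w23','t23','s23'):
    print(t,'holder');[print(' ',r) for r in rects(t,.022,.0295,(.57,.68,-.42,-.29),60,3)]
    print('blade');[print(' ',r) for r in rects(t,.035,.055,(.42,.63,-.42,-.27),40,3)]
```

```text
68.42 tcp [ 452.8 -347.3  141.2] yaw 176.4 w 17.9 f [ 0.5 -0.5 -2.3]
  held d [-15.2  -0.4] ([437.6, -347.7], [40.0, 69.1], 14.2, np.float64(78.5), 6092, '')
w23 holder
blade
  ([444.0, -325.9], [19.9, 49.0], -3.4, np.float64(38.9), 1723, '')
  ([442.5, -366.6], [19.3, 45.9], -3.5, np.float64(38.9), 1583, '')
  ([533.5, -351.7], [29.9, 42.8], 86.6, np.float64(38.7), 2179, '')
t23 holder
  ([611.4, -355.1], [70.6, 87.2], 86.3, np.float64(25.6), 782, '')
blade
  ([516.9, -349.4], [59.6, 61.1], 83.7, np.float64(38.7), 444, '')
s23 holder
  ([612.9, -358.7], [74.5, 87.8], 86.3, np.float64(26.2), 712, '')
blade
  ([486.4, -350.7], [61.8, 129.2], -3.9, np.float64(39.0), 641, '')
```

View pics/v23.png

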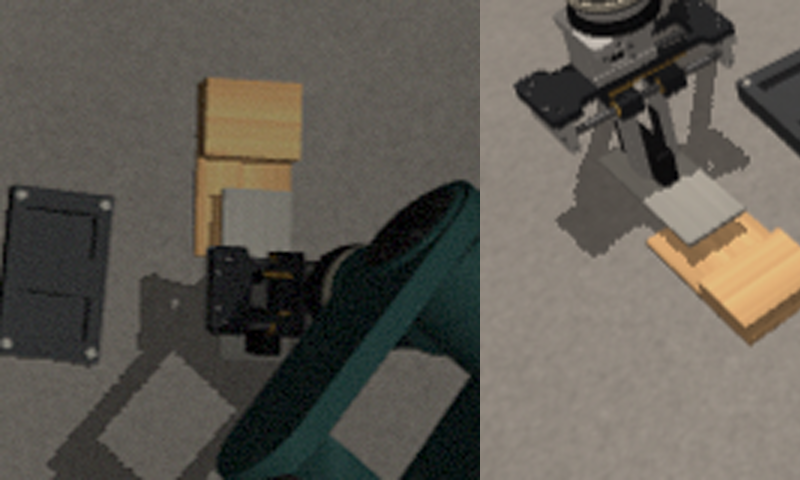

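Top view (left): blade at (255,220) is in line with the holder. Scene view shows it level. Lowering to slot height and entering.

Call:
drive_tool(increments=[[0,[0,0,-0.6],0],[0,[0,0,-0.6],0],[0,[0,0,0],0],[0,[0,0,0],0],[0,[0,0,0],0]])

```text
time: 69.2
ee_pos: [0.4527, -0.3482, 0.1181]
eef_rot: [0.1, 3.139, -0.001]
wrist_force: [0.6, 0.4, -2.2]
width: 0.0177
gripper_force: 35.0
```

Call:
drive_tool(increments=[[0,[0.5,-0.03,0],0],[0,[0.5,-0.03,0],0],[0,[0.5,-0.03,0],0],[0,[0.25,-0.02,0],0],[0,[0,0,0],0]])

```text
time: 69.82
ee_pos: [0.4879, -0.3501, 0.1175]
eef_rot: [-0.099, -3.14, -0.0]
wrist_force: [-0.9, 0.8, -3.7]
width: 0.0182
gripper_force: 35.0
```

Run:
```python
from h import *
held('w24'); grab('scene','s24'); grab('top','t24')
print(rects('t24',.0095,.02,(.42,.575,-.42,-.27),40,3),rects('s24',.0105,.019,(.42,.575,-.42,-.27),40,3))
```

```text
69.83 tcp [ 487.9 -350.1  117.5] yaw 176.4 w 18.2 f [-0.9  0.8 -3.7]
  held d [-14.8  -0.5] ([473.1, -350.6], [40.3, 69.6], 14.2, np.float64(54.8), 6087, '')
[([550.0, -348.8], [47.8, 82.4], -87.1, np.float64(13.6), 345, ''), ([446.8, -344.4], [29.5, 60.7], 89.7, np.float64(14.2), 120, '')] [([497.3, -352.8], [63.6, 139.9], -1.2, np.float64(14.4), 562, '')]
```

Call:
drive_tool(increments=[[0,[0.5,-0.032,0],0],[0,[0.5,-0.032,0],0],[0,[0.5,-0.032,0],0],[0,[0.5,-0.032,0],0],[0,[0,0,0],0]])

```text
time: 70.6
ee_pos: [0.5284, -0.3527, 0.1176]
eef_rot: [0.098, 3.14, 0.0]
wrist_force: [0.1, -0.1, -2.6]
width: 0.018
gripper_force: 35.0
```

Call:
drive_tool(increments=[[0,[0.25,-0.016,0],0],[0,[0.25,-0.016,0],0],[0,[0.1,-0.006,0],0],[0,[0,0,0],0],[0,[0,0,0],0]])

```text
time: 71.22
ee_pos: [0.5394, -0.3535, 0.1177]
eef_rot: [-0.1, -3.14, -0.0]
wrist_force: [0.6, 0.9, -2.3]
width: 0.0178
gripper_force: 35.0
```

Call:
drive_tool(increments=[[0,[0.1,-0.006,0],0],[0,[0.05,-0.003,0],0],[0,[0.05,-0.003,0],0],[0,[0,0,0],0],[0,[0,0,0],0]])

```text
time: 71.85
ee_pos: [0.5432, -0.3538, 0.1177]
eef_rot: [-0.1, -3.139, -0.0]
wrist_force: [-2.1, 0.9, -1.5]
width: 0.0177
gripper_force: 35.0
```

Call:
drive_tool(increments=[[0,[0.04,0,0],0],[0,[0.04,0,0],0],[0,[0,0,0],0],[0,[0,0,0],0],[0,[0,0,0],0]])

```text
time: 72.47
ee_pos: [0.5435, -0.3538, 0.1178]
eef_rot: [-0.1, -3.136, -0.001]
wrist_force: [-6.7, 0.3, 1.5]
width: 0.018
gripper_force: 35.0
```

Call:
drive_tool(increments=[[0,[0,0,-0.13],0],[0,[0,0,0],0],[0.35,[0,0,0],0],[0.35,[0,0,0],0],[0.35,[0,0,0],0]])

```text
time: 73.1
ee_pos: [0.5458, -0.3539, 0.1157]
eef_rot: [0.099, 3.138, -0.001]
wrist_force: [0.8, -0.8, 0.6]
width: 0.0329
gripper_force: 0.0
```

Call:
drive_tool(increments=[[0.35,[0,0,0],0],[0.35,[0,0,0.5],0],[0.35,[0,0,1],0],[0.35,[0,0,1],0],[0.35,[0,0,1],0]])

```text
time: 73.72
ee_pos: [0.5454, -0.354, 0.1877]
eef_rot: [0.1, 3.138, -0.002]
wrist_force: [-0.4, -0.4, 0.1]
width: 0.0327
gripper_force: 0.0
```

Call:
drive_tool(increments=[[0.35,[-0.8,0.3,1],0],[0.35,[-0.8,0.3,1],0],[0.35,[-0.8,0.3,1],0],[0.35,[-0.8,0.3,1],0],[0.35,[-0.8,0.3,0],0]])

```text
time: 74.35
ee_pos: [0.4652, -0.3241, 0.2692]
eef_rot: [0.099, 3.135, -0.006]
wrist_force: [0.0, -0.7, -0.2]
width: 0.033
gripper_force: 0.0
```

Call:
drive_tool(increments=[[0.35,[-0.8,0.3,0],0],[0.35,[-0.8,0.3,0],0],[0.35,[-0.8,0.3,0],0],[0.35,[0,0,0],0],[0.35,[0,0,0],0]])

```text
time: 74.97
ee_pos: [0.4175, -0.306, 0.266]
eef_rot: [0.1, 3.139, -0.001]
wrist_force: [0.3, -0.9, -0.5]
width: 0.0328
gripper_force: 0.0
```

Run:
```python
from h import *
held('w25'); grab('scene','s25'); grab('top','t25')
for t in('t25','s25'):
    print(t,'cover',rects(t,.022,.0295,(.57,.68,-.42,-.29),60,3));print(' handle',rects(t,.042,.058,(.45,.6,-.42,-.29),20));print(' blade',rects(t,.0085,.0145,(.45,.575,-.42,-.29),40,3))
print('stop b',rects('t25',.081,.099,(.675,.75,-.05,.1),20));print('a',rects('t25',.081,.099,(.40,.465,-.05,.08),20));print(rects('t25',.089,.099,(.45,.69,-.05,.1),20))
a=cv2.resize(load('t25')[0][110:310,200:460],(780,600),interpolation=cv2.INTER_CUBIC)
cv2.imwrite('pics/v25.png',a[:,:,::-1])
```

```text
74.97 tcp [ 417.5 -306.   266. ] yaw 176.36 w 32.8 f [ 0.3 -0.9 -0.5]
  held d [ -4.4 -17.9] ([413.1, -323.9], [9.5, 21.2], 31.4, np.float64(198.0), 718, '')
  held d [-2.  19.4] ([415.5, -286.6], [9.5, 21.3], -38.8, np.float64(198.1), 725, '')
t25 cover [([611.3, -355.2], [70.0, 87.1], 86.1, np.float64(25.6), 777, '')]
 handle [([529.3, -348.9], [18.1, 74.1], -1.9, np.float64(49.9), 213, '')]
 blade [([530.9, -349.7], [84.6, 88.6], -3.3, np.float64(10.9), 365, '')]
s25 cover [([613.4, -359.1], [74.1, 87.6], 87.1, np.float64(26.3), 713, '')]
 handle [([531.1, -354.7], [18.3, 78.9], -4.3, np.float64(50.4), 169, '')]
 blade [([533.3, -321.2], [30.3, 73.8], -14.8, np.float64(10.9), 74, ''), ([523.7, -377.2], [36.5, 77.4], -8.0, np.float64(10.9), 197, '')]
stop b [([699.0, 43.4], [12.8, 49.6], -83.1, np.float64(87.0), 102, '')]
a [([440.6, 16.7], [11.9, 48.2], -83.9, np.float64(88.2), 95, '')]
[([649.7, 38.3], [26.0, 39.8], -83.2, np.float64(93.7), 141, ''), ([608.6, 34.9], [26.1, 39.9], -83.7, np.float64(93.5), 141, ''), ([569.7, 29.5], [26.3, 39.9], -82.9, np.float64(93.9), 142, ''), ([529.8, 26.0], [25.9, 40.1], -84.0, np.float64(93.7), 147, ''), ([490.7, 21.8], [25.9, 40.1], -83.9, np.float64(93.9), 143, '')]
```

View pics/v25.png

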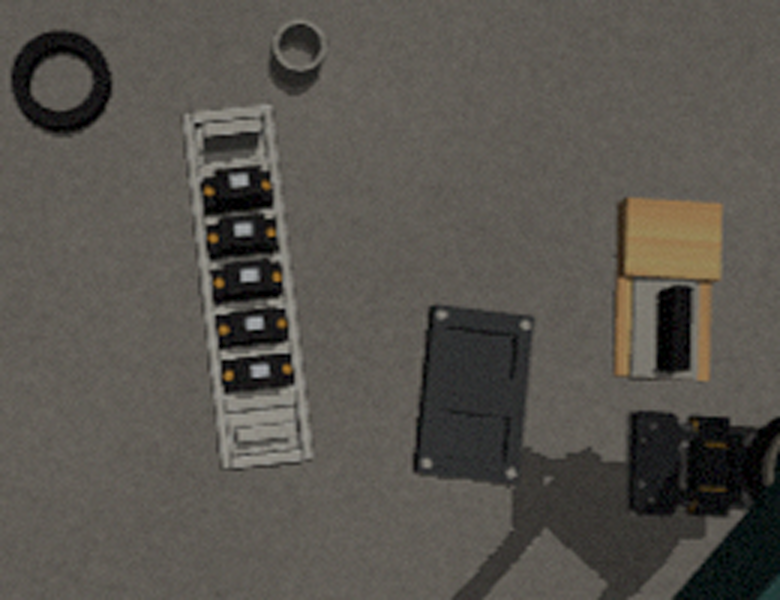

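The scraper is home: its tip is about 70 mm into the holder, within about 1 mm of the middle, and level. All modules and stops are seated.

```bash
python3 -c "
from workcell import robot
print(robot.job_done())"
```

```text
the job is handed in; nothing more can be done
None
```

I handed the job in at about 75 s: all five modules are in their slots, both end stops are in the end pockets, and the scraper is fully home in its holder. My last camera measurements agree with that, but the hand-in gave no verdict.

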